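Find the taper pin and draw the bending form into line

ROBOT

A 7-joint arm with a two-finger parallel gripper is mounted at the origin on the work surface. World frame = base frame: x ahead of the robot, y to its left, z up, the work surface at z = 0. Lengths are in m, angles in rad, forces in N, time in s.
With the tool pointing down it reaches from about 0.4 to 0.85 m from the base axis. Payload 10.4 kg.
Tool frame: the origin (TCP) lies at the very end of the fingers, on their centre line; the grasp point (between the pads) lies r.hold_point_z behind it (r.hold_point_z is the distance from the TCP to the grasp point, in m); z points along the fingers, y is the direction in which the jaws open and shut (so a half turn about z gives the same grasp; the last joint's range is limited). The gripper opens to 87 mm and grips with 3 to 60 N. Pads are 19 mm wide; open, the fingers measure 117 mm over their backs; the gripper's body (75 mm by 190 mm) begins 51 mm behind the grasp point.
Start: joints at [-1.177, 0.332, -0.065, 1.46, 0.022, 1.35, -0.088], TCP at [0.253, 0.572, 0.223] pointing down, gripper open.
Joint ranges: [-2.6, 2.6], [-0.5, 2.12], [-1.47, 1.34], [0.16, 2.42], [-1.27, 4.41], [0.06, 2.06], [-2.6, 2.6]. Speed limits (rad/s): [2.22, 2.22, 2.79, 2.79, 3.14, 3.14, 3.14].

INTERFACE

Orientations are given as a unit quaternion [x, y, z, w].
In Python, from bench import r gives the robot as it stands.
- The arm moves only by the tool send_rows, never from a script. Its argument "commands" is a list of rows, each a list of 7 numbers: the shift along the world's x, y, z normalised to -1 to 1, where 1 is 0.03 m, then the turn, a rotation vector about the world's x, y, z normalised to -1 to 1, where 1 is 5 degrees, then the gripper command: -1 is fully open, 1 is shut, values between are in proportion. In form: [[tx, ty, tz, ax, ay, az, jaw], ...]. A call has 1 to 10 rows; each row shifts and turns the pose as measured when the row begins; what a row does not reach is not made up. A row lasts 1/12 s, in which the tool goes at most 41.7 mm and 7.16 degrees, less where a joint would pass 70% of its speed; a pose out of reach is approached as far as the arm can. A call with a number of a shift or a turn outside -1 to 1 is refused whole. A call with a gripper value outside its range is refused whole. The fingers move at their own pace and stop on an object; "grip_force" is the grip in N (left out, the last holds). Time passes only in rows, so rows that do not move let the fingers close. It gives the time, the measured TCP pose, the force and the opening at its end, in the units of the state.
- r.read_state(): the state, without advancing time (a new reading comes with each control period).
- r.camera(name): name is "scene" or "top" or "wrist"; returns the picture (384x512x3 uint8, blue, green, red); there is no depth.
- r.calibration(name): a dict with "K" (3x3 intrinsics, pixels), "R" (3x3) and "t" (3): a world point X has camera coordinates R X + t; the wrist camera has in their place "mount" (4x4, takes a point from camera to tool coordinates, whose origin is the TCP and whose axes are the flange's). Camera axes: x right, y down, z forward; pixel columns grow to the right and rows downward; lengths in m; the calibration is good to about 2 mm. A picture is of the moment at which its call begins: read the wrist's pose just before it. calibration takes no time and is no camera call.
- r.close_job(): hands the job in, once; it reports no verdict.
The state is a dict: "time": time; "joint_positions": joint angles; "joint_vel": joint speeds; "joint_torque": joint torques, N m; "ee_pos": TCP position; "eef_rot": TCP orientation; "ft_force": force on the tool from outside, world axes, zero at the start; "torque": the same for the moment, N m; "width": finger opening in m.
Only numpy, scipy, OpenCV 4.12 (cv2) and the standard library are available. Lean on these libraries where they do the work, as an engineer would, in place of code of your own. Each camera call takes 0.05 s, during which the arm holds its last target.

TASK

The steel taper pin for the bending form lies in one of the three identical lidded tins: pry their lids open one after another until you find it. Then drive the pin down through the hole of the sprung wooden slide into the hole of the form's base, head down onto the slide, so that it pulls the two holes into line and keeps them there after you let go. Leave the spanner, wood offcut, screwdriver, glue bottle and jar where they are and as they stand.

Things in the scene. Friction and masses are not known exactly. Their poses are not given: they have to be found in the camera images.
- tin_1: one of 3 identical plain metal tins, screwed to the bench, 130 x 130 mm, 112 mm tall, 4 mm walls. Origin: centre of its underside, z up. Flat lid 4 mm thick, hinged at x = +65 mm, height 112 mm, along y. Inside at the centre stands a wooden block 60 x 60 mm, top at 70 mm, with a 26 mm square bore; 31 mm free to each wall. One steel thing stands in each bore; which is where is unknown and untracked
- tin_2: a tin exactly like tin_1 (hinge on its own +x side, lip on its -x side). One of the three tins holds the taper pin, 98 mm long, about 0.3 kg, upright, tip down: round head 30 mm in diameter, from 70 to 104 mm above the bench; below it a 23 mm shank, 28 mm long, then a taper 36 mm long down to a 10 mm tip
- tin_3: a tin exactly like tin_1 (hinge on its own +x side, lip on its -x side). The two tins without the pin hold useless things: a round knob 48 mm in diameter, head from 70 to 103 mm above the bench, on a short stub; and a flat disc 54 mm in diameter whose top is at only 82 mm. Tell them by looking in or by closing the gripper at the tin's centre about 94 mm up
- lip_1 (a point): middle of the underside of the front lip of tin_1's lid (moves with the lid), 112 mm above the bench when shut. The lip is 70 mm wide and sticks out 40 mm past the tin's -x wall; this point is 20 mm out. It can be pried up by a closed fingertip tilted in under it. Axes as the tin's when shut
- lip_2 (a point): middle of the underside of the front lip of tin_2's lid (moves with the lid), 112 mm above the bench when shut. The lip is 70 mm wide and sticks out 40 mm past the tin's -x wall; this point is 20 mm out. It can be pried up by a closed fingertip tilted in under it. Axes as the tin's when shut
- lip_3 (a point): middle of the underside of the front lip of tin_3's lid (moves with the lid), 112 mm above the bench when shut. The lip is 70 mm wide and sticks out 40 mm past the tin's -x wall; this point is 20 mm out. It can be pried up by a closed fingertip tilted in under it. Axes as the tin's when shut
- lid_1 (a joint): hinge of the lid of tin_1 in rad: 0 shut, grows as it opens to 1.9 (leaning back, stop). Stiff (0.22 N m): stays where it is left; lid 0.2 kg
- lid_2 (a joint): hinge of the lid of tin_2 in rad: 0 shut, grows as it opens to 1.9 (leaning back, stop). Stiff (0.22 N m): stays where it is left; lid 0.2 kg
- lid_3 (a joint): hinge of the lid of tin_3 in rad: 0 shut, grows as it opens to 1.9 (leaning back, stop). Stiff (0.22 N m): stays where it is left; lid 0.2 kg
- form: plywood bending form fixed to the bench: base 120 x 190 mm, 50 mm thick, with a round through hole 25 mm in diameter. Origin: on that hole's axis, at bench level; z up, y along the 190 mm side. On the base lies the sprung slide, top 68 mm above the bench. Around it: rails and end stops up to 66 mm high; on the +x side a round waist former, near face at x = +60 mm, 93 mm high
- slide_hole (a point): mouth of the slide's own hole (round, 25 mm, through), at the slide's top face, 68 mm above the bench; moves with the slide. The slide is a board 84 (x) x 110 (y) x 18 mm. Axes as the form's
- slide (a joint): shift of the slide (and of its own central 25 mm hole) along the form's +y, in m: 0 when its hole is in line with the base's hole. Springs push it to about +0.009 at the start; drawing it back to 0 takes about 5 N, and it springs out again unless the pin holds it
- spanner: steel spanner lying flat, 170 mm long. Bystander, origin at its underside
- offcut: dark wood offcut, 120 x 45 x 22 mm. Bystander, origin at its underside
- driver: screwdriver lying flat, 180 mm long. Bystander, origin at its underside
- glue: white glue bottle, 48 mm in diameter, 150 mm tall, upright. Bystander, origin at its underside
- jar: glass jar, 56 mm in diameter, 100 mm tall. Bystander, origin at its underside
Not all that is in view belongs to the job. Leave any blue look-alike of the tin_3 alone.

How it is judged:
By the outcome, as a careful person would: the job done as asked, in the order asked, and still so for the second after the job is handed in, with the robot touching nothing.
It also fails if it takes over 72 s, if anything falls off the work surface, if the arm or the gripper's body presses on something with over 40 N, if the wrist force passes 120 N, or if a joint passes its speed limit or range.

## Working session

There is one attempt and no reset: what is moved stays moved. The work goes in short steps, Python scripts to look and compute and a tool call to move; the robot and the scene stay as the last step left them, time stands still between calls to the robot, and variables do not carry over. Pictures are saved under pics/ and viewed, and the job is handed in when it is done.

Besides the shell and the picture viewer there is one more tool, called after "Request:" as name(argument=value, ...), one argument or row to a line, values as JSON. send_rows: Moves the arm, as the interface text tells. Scaled input: -1 to 1 covers 0.03 m each way for a shift and 5 degrees each way for a turn. Its arguments: {"type":"object","properties":{"commands":{"type":"array"},"grip_force":{"type":"number"}},"required":["commands"]}

```bash
mkdir -p pics; ls
python3 - <<'E'
from bench import r
import cv2,numpy as np
print(r.read_state(), r.hold_point_z)
for n in("scene","top","wrist"):
    im=r.camera(n); cv2.imwrite(f"pics/a_{n}.png",im)
    c=r.calibration(n); print(n,{k:np.round(v,4).tolist() for k,v in c.items()})
E
```

```text
pics
{'time': 0.0, 'joint_positions': array([-1.17658055,  0.33284798, -0.06471098,  1.46094411,  0.02158846,
        1.34988349, -0.08846175]), 'joint_vel': array([ 0.00155907, -0.00084011, -0.0011147 ,  0.00100991,  0.00128657,
       -0.00106328,  0.00045816]), 'joint_torque': array([-8.58189396e-04, -6.23242593e+01,  2.43100565e-02, -3.89922094e+01,
       -6.14813925e-02,  3.93814780e-02,  9.65208073e-05]), 'ee_pos': array([0.25287198, 0.57114038, 0.22176754]), 'eef_rot': array([ 2.06869606e-01,  9.78368276e-01, -6.83642949e-04, -1.19171869e-04]), 'ft_force': array([0.33653968, 1.0456113 , 0.24516934]), 'torque': array([ 0.03641425,  0.01595921, -0.015883  ]), 'width': 0.08724473776528305} 0.0187
scene {'K': [[441.0722, 0.0, 255.7411], [0.0, 441.0722, 191.418], [0.0, 0.0, 1.0]], 'R': [[0.2741, 0.9616, 0.0124], [0.8269, -0.229, -0.5137], [-0.4911, 0.151, -0.8579]], 't': [-0.1376, -0.3138, 1.5878]}
top {'K': [[373.5189, 0.0, 252.4252], [0.0, 373.5189, 189.3114], [0.0, 0.0, 1.0]], 'R': [[0.0065, -1.0, -0.0019], [-0.9961, -0.0064, -0.0885], [0.0885, 0.0025, -0.9961]], 't': [0.0009, 0.456, 1.1324]}
wrist {'K': [[287.92, 0.0, 256.8679], [0.0, 287.92, 191.6636], [0.0, 0.0, 1.0]], 'mount': [[-0.0005, -0.9612, -0.276, 0.0764], [1.0, -0.0005, -0.0002, -0.0002], [0.0, -0.276, 0.9612, -0.1612], [0.0, 0.0, 0.0, 1.0]]}
```

View pics/a_scene.png

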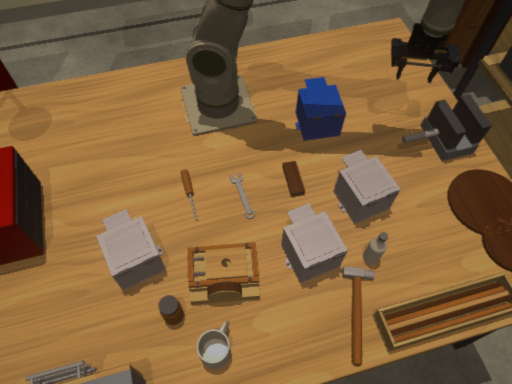

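View pics/a_top.png

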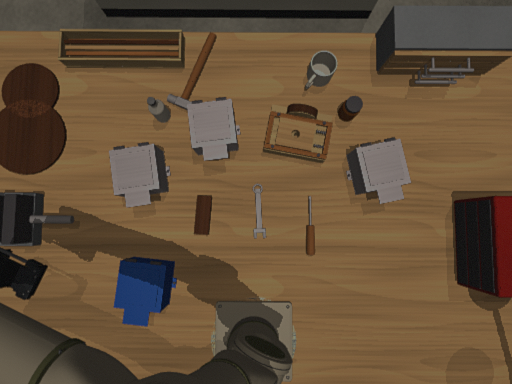

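View pics/a_wrist.png

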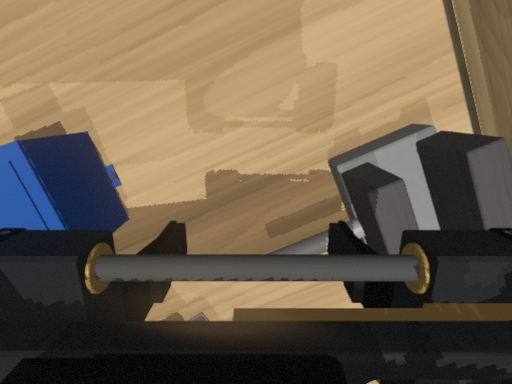

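Top view: three grey tins at about (136,170), (213,125) and (380,165), with lips pointing towards the robot. The blue look-alike at (145,290) is excluded. The form is at (298,133). Next I'll measure.

```bash
cat > h.py <<'E'
import cv2,numpy as np
from bench import r
def ray(n,uv,cal=None):
    c=r.calibration(n); K,R,t=map(np.array,(c["K"],c["R"],c["t"]))
    uv=np.atleast_2d(np.array(uv,float)); d=np.c_[uv,np.ones(len(uv))]@np.linalg.inv(K).T@R
    return -R.T@t,d
def plane(n,uv,z):
    o,d=ray(n,uv); return o+d*((z-o[2])/d[:,2])[:,None]
def proj(n,X):
    c=r.calibration(n); p=np.atleast_2d(X)@np.array(c["R"]).T+np.array(c["t"]); p=p@np.array(c["K"]).T
    return p[:,:2]/p[:,2:]
E
python3 - <<'E'
from h import *
im=cv2.imread("pics/a_top.png")
hsv=cv2.cvtColor(im,cv2.COLOR_BGR2HSV)
print([hsv[p[1],p[0]].tolist() for p in((136,170),(213,125),(380,165))])
m=((hsv[...,1]<45)&(hsv[...,2]>130)).astype(np.uint8)
n,l,s,c=cv2.connectedComponentsWithStats(m)
for i in range(1,n):
    if s[i,4]>800 and s[i,4]<5000:
        print(s[i],c[i])
        cn,_=cv2.findContours((l==i).astype(np.uint8),cv2.RETR_EXTERNAL,cv2.CHAIN_APPROX_NONE)
        P=cn[0][:,0]
        X=plane("top",P,0.116)
        ap=cv2.approxPolyDP(cn[0],3,True)[:,0]
        print(ap.tolist()); print(np.round(plane("top",ap,0.116)[:,:2],3).tolist())
cv2.imwrite("pics/b.png",cv2.resize(im[80:220,90:430],None,fx=2.35,fy=2.35,interpolation=cv2.INTER_CUBIC))
cv2.imwrite("pics/b2.png",cv2.resize(im[95:170,255:370],None,fx=6,fy=6,interpolation=cv2.INTER_CUBIC))
cv2.imwrite("pics/b3.png",cv2.resize(cv2.imread("pics/a_scene.png")[230:310,175:270],None,fx=6,fy=6,interpolation=cv2.INTER_CUBIC))
E
```

```text
[[9, 26, 127], [9, 26, 128], [8, 25, 124]]
```

View pics/b.png

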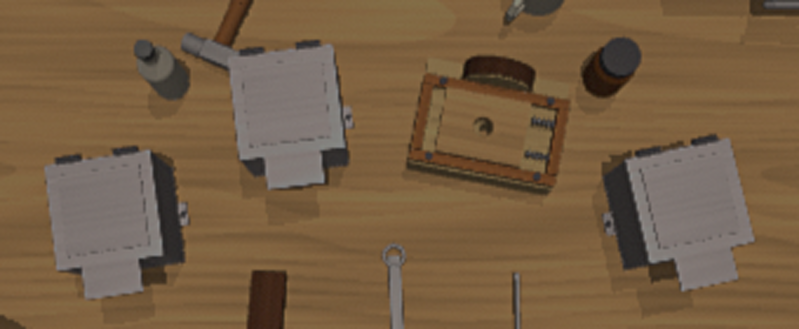

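View pics/b2.png

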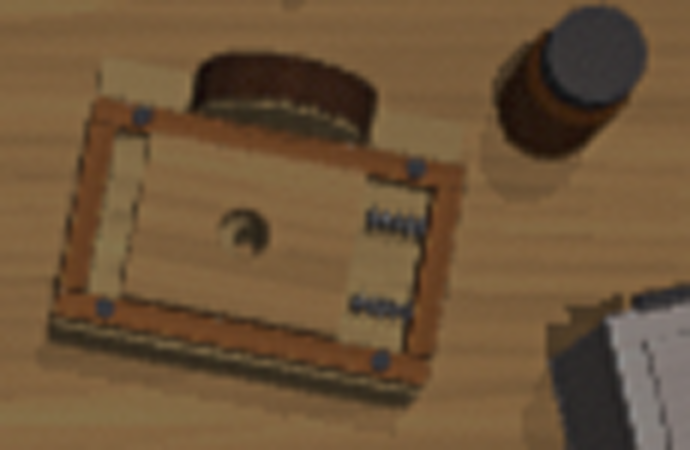

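View pics/b3.png

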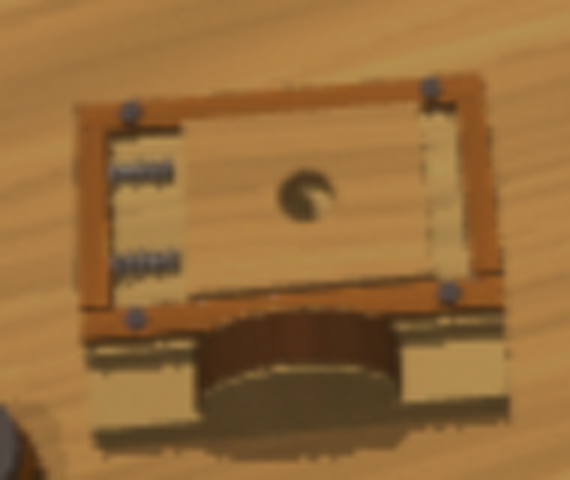

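The form's +x side (round former) faces away from the robot. The springs are on its right (-y) side and push the slide left (+y), which matches the description.

Run:
```python
from h import *
im=cv2.imread("pics/a_top.png")
hsv=cv2.cvtColor(im,cv2.COLOR_BGR2HSV)
m=((hsv[...,1]<60)&(hsv[...,2]>100)).astype(np.uint8)
m=cv2.morphologyEx(m,cv2.MORPH_OPEN,np.ones((3,3)))
for k,(x,y) in {'A':(136,170),'B':(213,125),'C':(380,165)}.items():
    w=np.zeros_like(m); w[y-42:y+42,x-38:x+38]=1
    n,l=cv2.connectedComponents(m*w)
    mm=(l==l[y,x]).astype(np.uint8)
    cn=max(cv2.findContours(mm,cv2.RETR_EXTERNAL,cv2.CHAIN_APPROX_NONE)[0],key=cv2.contourArea)
    P=plane("top",cn[:,0],0.116)[:,:2]
    # body: opening removing lip
    body=cv2.morphologyEx(mm,cv2.MORPH_OPEN,np.ones((33,33)) )
    ap=cv2.approxPolyDP(cn,2.5,True)[:,0]
    print(k,mm.sum()); print(ap.tolist()); print(np.round(plane("top",ap,0.116)[:,:2],3).tolist())
# slide, hole, scenes
for n,uv in(("top",(255+243/6,95+231/6)),("scene",(175+306/6,230+195/6))): print(n,plane(n,uv,.068))
rc=np.array([[97,102],[465,165],[415,378],[55,300]])/6+[255,95]; print(np.round(plane("top",rc,.066),3).tolist())
sl=np.array([[150,138],[365,175],[335,330],[125,295]])/6+[255,95]; print(np.round(plane("top",sl,.068),3).tolist())
```

```text
A 2345
[[153, 144], [109, 151], [114, 194], [124, 193], [126, 206], [149, 203], [148, 190], [158, 188]]
[[0.576, 0.289], [0.555, 0.414], [0.432, 0.395], [0.435, 0.367], [0.398, 0.36], [0.407, 0.295], [0.444, 0.299], [0.449, 0.271]]
B 2383
[[177, 98], [176, 103], [188, 109], [192, 147], [201, 146], [204, 159], [227, 157], [225, 144], [236, 142], [231, 100], [191, 104]]
[[0.711, 0.224], [0.696, 0.226], [0.679, 0.191], [0.568, 0.177], [0.571, 0.151], [0.533, 0.142], [0.539, 0.077], [0.577, 0.083], [0.583, 0.051], [0.706, 0.067], [0.694, 0.183]]
C 2357
[[399, 139], [357, 148], [366, 190], [376, 189], [380, 202], [403, 198], [400, 185], [410, 182]]
[[0.595, -0.415], [0.568, -0.294], [0.448, -0.317], [0.451, -0.346], [0.414, -0.356], [0.426, -0.421], [0.462, -0.414], [0.471, -0.442]]
top [[ 0.62045507 -0.12423759  0.068     ]]
scene [[ 0.62343001 -0.11995528  0.068     ]]
[[0.687, -0.051, 0.066], [0.655, -0.236, 0.066], [0.547, -0.21, 0.066], [0.585, -0.031, 0.066]]
[[0.668, -0.078, 0.068], [0.649, -0.185, 0.068], [0.571, -0.17, 0.068], [0.588, -0.065, 0.068]]
```

```bash
cat >> h.py <<'E'
from scipy.spatial.transform import Rotation as Rn
def Q(az,tilt,):
    """forward azimuth az (deg; = -tool x horizontally), tilt from down towards forward (deg)"""
    a,t=np.radians(az),np.radians(tilt)
    f=np.array([np.cos(a),np.sin(a),0]); u=np.array([0,0,1.])
    z=np.sin(t)*f-np.cos(t)*u; x=-(np.cos(t)*f+np.sin(t)*u); y=np.cross(z,x)
    return Rn.from_matrix(np.c_[x,y,z])
def go(p,az=None,tilt=0,s=None):
    s=s or r.read_state(); R0=Rn.from_quat(s["eef_rot"])
    dp=(np.array(p)-s["ee_pos"])*1000
    rv=np.zeros(3)
    if az is not None: rv=np.degrees((Q(az,tilt)*R0.inv()).as_rotvec())
    print("t",round(s["time"],2),"dp units(30mm)",np.round(dp/30,2),"rot units(5deg)",np.round(rv/5,2))
def st():
    s=r.read_state(); R0=Rn.from_quat(s["eef_rot"]).as_matrix()
    tilt=np.degrees(np.arccos(-R0[2,2])); az=np.degrees(np.arctan2(-R0[1,0],-R0[0,0]))
    print("t",round(s["time"],2),"pos",np.round(s["ee_pos"],4),"az",round(az,1),"tilt",round(tilt,1),"zax",np.round(R0[:,2],3),"F",np.round(s["ft_force"],1),"w",round(s["width"],4),"q",np.round(s["joint_positions"],2))
E
python3 - <<'E'
from h import *
T=np.array([[65,-65],[65,65],[-65,65],[-65,35],[-105,35],[-105,-35],[-65,-35],[-65,-65]])/1000
D={'A':[[153,144],[109,151],[114,194],[124,193],[126,206],[149,203],[148,190],[158,188]],
'B':[[231.,100],[186.5,105],[192,147],[201,146],[204,159],[227,157],[225,144],[236,142]],
'C':[[399,139],[357,148],[366,190],[376,189],[380,202],[403,198],[400,185],[410,182]]}
for k,v in D.items():
    X=plane("top",v,.116)[:,:2]; c=X.mean(0); tc=T.mean(0)
    U,S,V=np.linalg.svd((T-tc).T@(X-c)); R=(U@V).T
    res=X-((T-tc)@R.T+c); o=c-R@tc; yaw=np.degrees(np.arctan2(R[1,0],R[0,0]))
    print(k,"centre",np.round(o,4),"yaw",round(yaw,1),"lip",np.round(o+R@[-.085,0],4),"rms mm",round(1000*np.sqrt((res**2).mean()),1), "det",np.linalg.det(R))
st()
E
```

```text
A centre [0.5039 0.3424] yaw 8.5 lip [0.4198 0.3299] rms mm 2.0 det 0.9999999999999992
B centre [0.6382 0.1234] yaw 7.1 lip [0.5539 0.1128] rms mm 2.3 det 1.0000000000000007
C centre [ 0.5208 -0.3671] yaw 11.6 lip [ 0.4376 -0.3842] rms mm 2.2 det 0.9999999999999991
t 0.15 pos [0.2529 0.5713 0.222 ] az -23.9 tilt 0.1 zax [-0.    -0.001 -1.   ] F [ 0.  -0.4 -0.5] w 0.0867 q [-1.18  0.33 -0.06  1.46  0.02  1.35 -0.09]
```

Run:
```python
from h import *
go([.33,.30,.17],25,55)
```

```text
t 0.15 dp units(30mm) [ 2.57 -9.04 -1.73] rot units(5deg) [  0.12 -11.32   9.  ]
```

Request:
send_rows(
  commands=[
    [0.2,-0.7,0,0,-0.8,0.65,1],
    [0.2,-0.7,0,0,-0.8,0.65,1],
    [0.2,-0.7,0,0,-0.8,0.65,1],
    [0.2,-0.7,0,0,-0.8,0.65,1],
    [0.2,-0.7,0,0,-0.8,0.65,1],
    [0.2,-0.7,0,0,-0.8,0.65,1],
    [0.2,-0.7,0,0,-0.8,0.65,1],
    [0.2,-0.7,0,0,-0.8,0.65,1],
    [0.2,-0.7,0,0,-0.8,0.65,1],
    [0.2,-0.7,0,0,-0.8,0.65,1],
  ],
  grip_force=20,
)

```text
time: 0.98
ee_pos: [0.3149, 0.3566, 0.2186]
eef_rot: [-0.096, 0.932, 0.071, 0.342]
ft_force: [0.3, -0.9, 0.6]
width: 0.0286
```

Run:
```python
from h import *
st();go([.33,.30,.17],25,55)
```

```text
t 0.98 pos [0.3149 0.3566 0.2186] az 9.9 tilt 40.9 zax [ 0.625  0.198 -0.755] F [ 0.3 -0.9  0.6] w 0.0286 q [-1.22 -0.33 -0.15  2.32  0.74  0.91  0.01]
t 0.98 dp units(30mm) [ 0.5  -1.89 -1.62] rot units(5deg) [ 0.22 -2.94  2.25]
```

Request:
send_rows(
  commands=[
    [0.25,-0.35,-0.3,0,-0.4,0.5,1],
    [0.25,-0.35,-0.4,0,-0.4,0.5,1],
    [0.25,-0.35,-0.6,0,-0.4,0.5,1],
    [0.25,-0.35,-0.8,0,-0.3,0.5,1],
    [0.25,-0.3,-0.9,0,-0.2,0.25,1],
    [0,0,-0.9,0,0,0,1],
  ],
)

```text
time: 1.48
ee_pos: [0.3163, 0.3411, 0.1979]
eef_rot: [-0.136, 0.921, 0.096, 0.351]
ft_force: [-1.2, -0.3, 0.2]
width: 0.001
```

Run:
```python
from h import *
st();go([.355,.30,.07],25,50)
cv2.imwrite("pics/c1.png",r.camera("scene")[60:310,260:450].repeat(2,0).repeat(2,1))
```

```text
t 1.48 pos [0.3163 0.3411 0.1979] az 14.4 tilt 42.7 zax [ 0.621  0.272 -0.735] F [-1.2 -0.3  0.2] w 0.001 q [-0.56 -0.45 -0.64  2.4   0.45  0.61  0.33]
t 1.48 dp units(30mm) [ 1.29 -1.37 -4.26] rot units(5deg) [-0.3  -1.74  1.22]
```

View pics/c1.png

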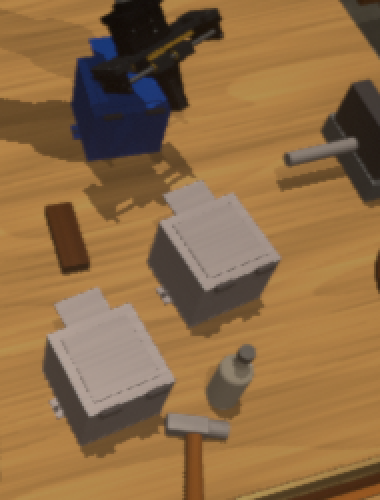

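The scene view shows the gripper above the blue look-alike and near its joint limits. I'll come at tin A's lip from its front-left corner instead, with azimuth about -40°.

Run:
```python
from h import *
go([.35,.39,.20],-40,45); go([.35,.39,.07],-40,45)
print(plane("top",[[175,260],[120,262],[150,325],[124,323]],.116))
```

```text
t 1.53 dp units(30mm) [1.08 1.69 0.12] rot units(5deg) [ -1.04  -0.35 -11.68]
t 1.53 dp units(30mm) [ 1.08  1.69 -4.21] rot units(5deg) [ -1.04  -0.35 -11.68]
[[0.24861547 0.21777764 0.116     ]
 [0.24209119 0.37071941 0.116     ]
 [0.07224324 0.28195802 0.116     ]
 [0.07707455 0.35347562 0.116     ]]
```

Request:
send_rows(
  commands=[
    [0.2,0.2,0.1,-0.1,0,-1,1],
    [0.2,0.2,0.1,-0.1,0,-1,1],
    [0.2,0.2,0,-0.1,0,-1,1],
    [0.2,0.2,0,-0.1,0,-1,1],
    [0.1,0.2,0,-0.1,0,-1,1],
    [0.1,0.2,0,-0.1,0,-1,1],
    [0.1,0.2,0,-0.1,0,-1,1],
    [0.1,0.2,-0.2,-0.1,0,-1,1],
    [0,0.1,-0.5,-0.1,0,-1,1],
    [0,0,-0.8,-0.1,0,-1,1],
  ],
)

```text
time: 2.37
ee_pos: [0.363, 0.388, 0.1652]
eef_rot: [0.276, 0.881, -0.111, 0.367]
ft_force: [0.5, 0.2, 1.2]
width: 0.0003
```

Run:
```python
from h import *
st();go([.35,.39,.07],-40,47)
```

```text
t 2.37 pos [0.363  0.388  0.1652] az -35.1 tilt 45.1 zax [ 0.586 -0.398 -0.705] F [0.5 0.2 1.2] w 0.0003 q [-0.56  0.52 -0.98  1.8   1.03  1.67 -0.87]
t 2.37 dp units(30mm) [-0.43  0.07 -3.17] rot units(5deg) [-0.3  -0.24 -1.07]
```

Request:
send_rows(
  commands=[
    [-0.1,0.05,-0.8,-0.3,-0.35,-0.3,1],
    [-0.1,0,-0.8,-0.3,-0.35,-0.3,1],
    [-0.1,0,-0.8,-0.3,-0.35,-0.3,1],
    [-0.1,0,-0.8,-0.3,-0.3,-0.2,1],
  ],
)

```text
time: 2.7
ee_pos: [0.3553, 0.3956, 0.0667]
eef_rot: [0.31, 0.829, -0.155, 0.438]
ft_force: [9.4, 10.3, 4.9]
width: 0.0003
```

Run:
```python
from h import *
st();go([.42,.33,.07],-40,50)
cv2.imwrite("pics/c2.png",r.camera("scene")[60:310,260:450].repeat(2,0).repeat(2,1))
cv2.imwrite("pics/c2w.png",r.camera("wrist"))
```

```text
t 2.7 pos [0.3553 0.3956 0.0667] az -41.8 tilt 55.4 zax [ 0.63  -0.529 -0.568] F [ 9.4 10.3  4.9] w 0.0003 q [-0.79  0.8  -0.81  1.73  1.16  1.8  -1.15]
t 2.7 dp units(30mm) [ 2.16 -2.19  0.11] rot units(5deg) [0.56 0.93 0.13]
```

View pics/c2.png

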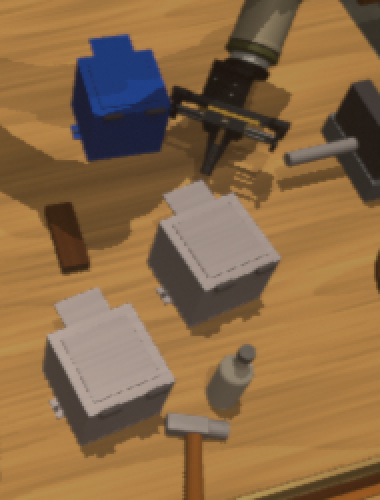

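View pics/c2w.png

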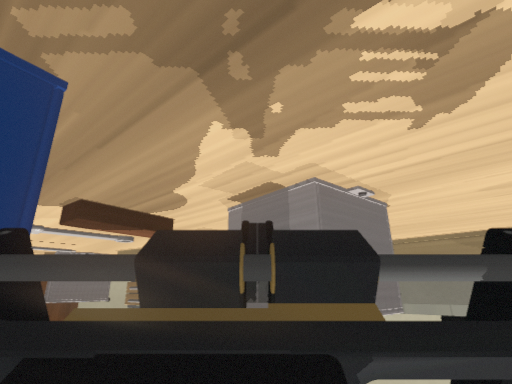

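Run:
```python
from h import *
st()
im=r.camera("top"); cv2.imwrite("pics/c3.png",im[140:384,0:260].repeat(2,0).repeat(2,1)); st()
```

```text
t 2.8 pos [0.3548 0.3961 0.0628] az -41.3 tilt 55.2 zax [ 0.63  -0.527 -0.57 ] F [10.9 13.8 -6.5] w 0.0003 q [-0.79  0.8  -0.81  1.74  1.16  1.79 -1.15]
t 2.85 pos [0.3548 0.396  0.0642] az -41.4 tilt 55.1 zax [ 0.629 -0.527 -0.572] F [10.3 13.2 -5.4] w 0.0004 q [-0.79  0.8  -0.81  1.74  1.16  1.79 -1.15]
```

View pics/c3.png

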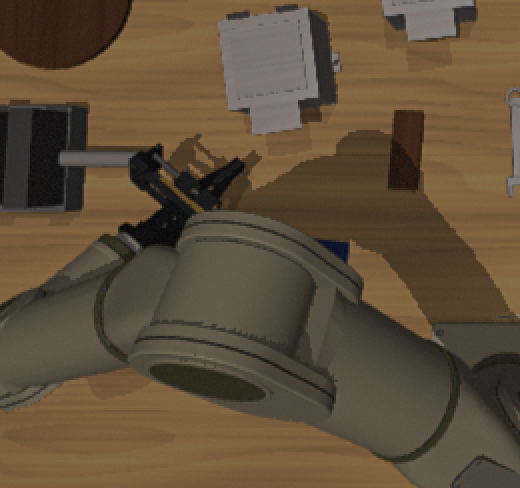

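The wrist reads about 17 N, so something is touching, possibly the vise handle. I'll move away from it towards +x.

Request:
send_rows(
  commands=[
    [0.5,-0.1,0,0,0,0,1],
  ],
)

```text
time: 2.93
ee_pos: [0.3679, 0.3957, 0.0634]
eef_rot: [0.307, 0.831, -0.153, 0.437]
ft_force: [-0.1, 0.4, -0.1]
width: 0.0002
```

Run:
```python
from h import *
st()
```

```text
t 2.93 pos [0.3679 0.3957 0.0634] az -41.1 tilt 55.2 zax [ 0.633 -0.523 -0.571] F [-0.1  0.4 -0.1] w 0.0002 q [-0.78  0.8  -0.8   1.73  1.17  1.78 -1.13]
```

Request:
send_rows(
  commands=[
    [0.5,-0.6,0.05,0,0,0,1],
    [0.5,-0.6,0.05,0,0,0,1],
    [0.5,-0.6,0,0,0,0,1],
    [0.1,-0.15,0.0,0,0,0,1],
  ],
)

```text
time: 3.27
ee_pos: [0.422, 0.3438, 0.0667]
eef_rot: [0.306, 0.83, -0.145, 0.443]
ft_force: [0.2, -0.5, -0.5]
width: 0.0004
```

Run:
```python
from h import *
st()
cv2.imwrite("pics/c4.png",r.camera("scene")[60:310,260:450].repeat(2,0).repeat(2,1))
```

```text
t 3.27 pos [0.422  0.3438 0.0667] az -42.1 tilt 55.6 zax [ 0.647 -0.512 -0.565] F [ 0.2 -0.5 -0.5] w 0.0004 q [-0.66  0.72 -0.79  1.84  1.23  1.69 -1.09]
```

View pics/c4.png

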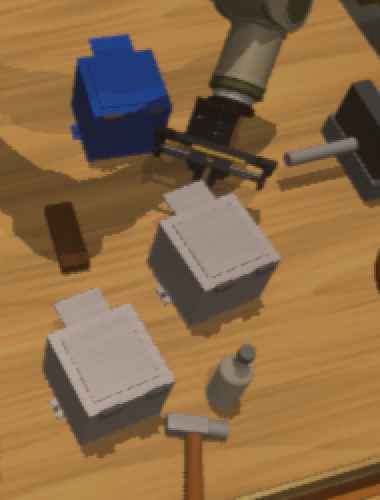

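Request:
send_rows(
  commands=[
    [0.05,0,0.8,0,0,0,1],
    [0.05,0,0.8,0,0,0,1],
    [0.2,0.03,0.8,0,0,0,1],
    [0.3,0.04,0.8,0,0,0,1],
    [0.5,0.07,0.65,0,0,0,1],
    [0.5,0.07,0.65,0,0,0,1],
  ],
)

```text
time: 3.82
ee_pos: [0.464, 0.3526, 0.2001]
eef_rot: [0.298, 0.832, -0.148, 0.444]
ft_force: [-1.0, 1.0, -2.9]
width: 0.0002
```

Run:
```python
from h import *
st()
cv2.imwrite("pics/c5.png",r.camera("scene")[60:310,260:450].repeat(2,0).repeat(2,1))
```

```text
t 3.82 pos [0.464  0.3526 0.2001] az -40.4 tilt 55.9 zax [ 0.651 -0.512 -0.561] F [-1.   1.  -2.9] w 0.0002 q [-0.57  0.55 -0.84  1.73  1.19  1.74 -0.81]
```

View pics/c5.png

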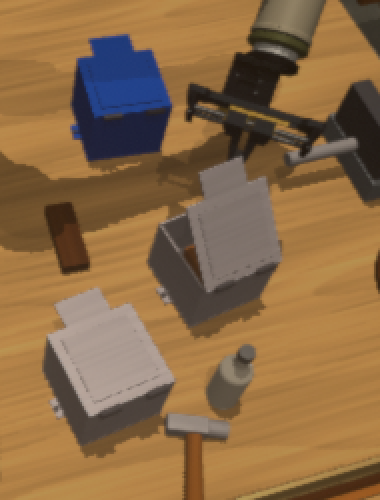

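Request:
send_rows(
  commands=[
    [0.8,0.12,0.4,0,0,0,1],
    [0.8,0.12,0.3,0,0,0,1],
    [0.8,0.12,0.0,0,0,0,1],
    [0.8,0.12,0,0,0,0,1],
    [0.8,0.12,0,0,0,0,1],
    [0.4,0.05,0,0,0,0,1],
  ],
)

```text
time: 4.37
ee_pos: [0.5969, 0.3794, 0.2263]
eef_rot: [0.297, 0.83, -0.146, 0.448]
ft_force: [-1.4, -0.3, 0.2]
width: 0.0008
```

Run:
```python
from h import *
st()
cv2.imwrite("pics/c6.png",r.camera("scene")[60:310,260:450].repeat(2,0).repeat(2,1))
```

```text
t 4.37 pos [0.5969 0.3794 0.2263] az -40.6 tilt 56.3 zax [ 0.658 -0.509 -0.555] F [-1.4 -0.3  0.2] w 0.0008 q [-0.54  0.66 -0.75  1.47  1.32  1.69 -0.59]
```

View pics/c6.png

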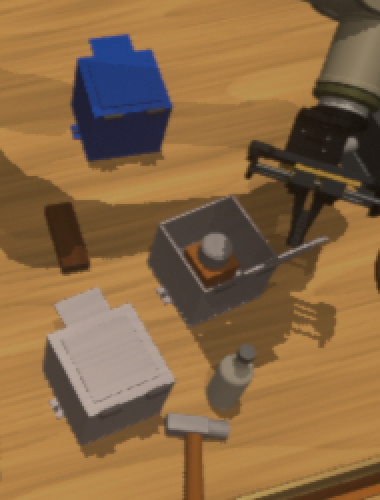

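Run:
```python
from h import *
im=r.camera("scene"); cv2.imwrite("pics/c7.png",cv2.resize(im[155:225,330:430],None,fx=7,fy=7,interpolation=cv2.INTER_CUBIC))
im=r.camera("top"); cv2.imwrite("pics/c7t.png",cv2.resize(im[120:220,80:200],None,fx=6,fy=6,interpolation=cv2.INTER_CUBIC))
```

```text
(no output)
```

View pics/c7.png

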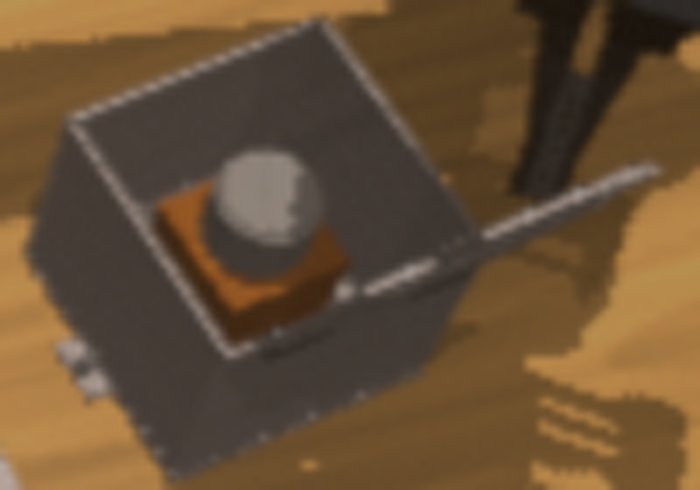

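View pics/c7t.png

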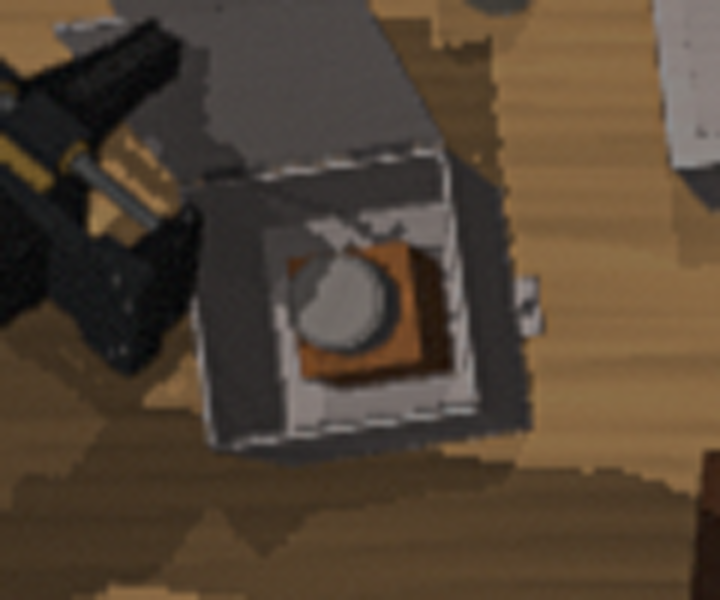

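Tin A (nearest the left) holds the knob: its head is about 100 px at 6x, or roughly 47 mm, so it's not the pin. Next is tin B.

Run:
```python
from h import *
go([.47,.145,.18],-20,48)
```

```text
t 4.52 dp units(30mm) [-4.15 -7.84 -1.53] rot units(5deg) [0.57 1.56 3.71]
```

Request:
send_rows(
  commands=[
    [-0.8,-0.3,0.2,0.1,0.2,0.5,1],
    [-0.8,-0.8,0.2,0.1,0.2,0.5,1],
    [-0.6,-1,0,0.1,0.2,0.5,1],
    [-0.5,-1,0,0.1,0.2,0.5,1],
    [-0.5,-1,0,0.1,0.2,0.5,1],
    [-0.5,-1,-0.1,0.1,0.2,0.5,1],
    [-0.4,-1,-0.2,0,0.2,0.4,1],
    [-0.2,-1,-0.6,0,0.2,0.3,1],
    [0,-0.6,-0.8,0,0,0,1],
  ],
)

```text
time: 5.27
ee_pos: [0.4552, 0.1561, 0.1802]
eef_rot: [0.152, 0.901, -0.07, 0.4]
ft_force: [1.9, -0.3, -0.4]
width: 0.0003
```

Run:
```python
from h import *
st();go([.47,.145,.07],-20,50)
```

```text
t 5.27 pos [0.4552 0.1561 0.1802] az -19.0 tilt 47.9 zax [ 0.699 -0.249 -0.67 ] F [ 1.9 -0.3 -0.4] w 0.0003 q [-0.04 -0.2  -0.88  2.33  0.89  0.87 -0.26]
t 5.27 dp units(30mm) [ 0.49 -0.37 -3.67] rot units(5deg) [-0.09 -0.41 -0.13]
```

Request:
send_rows(
  commands=[
    [0.2,-0.05,-0.8,0,-0.2,0,1],
    [0.2,-0.05,-0.8,0,-0.2,0,1],
    [0.1,0,-0.9,0,0,0,1],
    [0.1,0,-0.9,0,0,0,1],
    [0,0,-0.2,0,0,0,1],
  ],
)

```text
time: 5.68
ee_pos: [0.4709, 0.1486, 0.0717]
eef_rot: [0.154, 0.89, -0.066, 0.424]
ft_force: [-1.2, -1.7, -0.1]
width: 0.0004
```

Run:
```python
from h import *
st();go([.56,.11,.07],-20,50)
```

```text
t 5.68 pos [0.4709 0.1486 0.0717] az -20.3 tilt 50.9 zax [ 0.735 -0.248 -0.631] F [-1.2 -1.7 -0.1] w 0.0004 q [ 0.04  0.24 -1.03  2.42  1.46  1.04 -0.84]
t 5.68 dp units(30mm) [ 2.97 -1.29 -0.06] rot units(5deg) [-0.09  0.21 -0.14]
```

Request:
send_rows(
  commands=[
    [0.75,-0.32,0,0,0,0,1],
    [0.75,-0.32,0,0,0,0,1],
    [0.75,-0.32,0,0,0,0,1],
    [0.6,-0.25,0,0,0,0,1],
  ],
)

```text
time: 6.02
ee_pos: [0.5522, 0.1172, 0.0663]
eef_rot: [0.147, 0.893, -0.063, 0.421]
ft_force: [-0.1, 0.6, 1.1]
width: 0.0003
```

Run:
```python
from h import *
st()
cv2.imwrite("pics/d1.png",r.camera("scene")[130:330,230:420].repeat(3,0).repeat(3,1))
```

```text
t 6.02 pos [0.5522 0.1172 0.0663] az -19.3 tilt 50.4 zax [ 0.734 -0.236 -0.637] F [-0.1  0.6  1.1] w 0.0003 q [ 0.15  0.31 -0.9   2.33  1.64  0.92 -0.75]
```

View pics/d1.png

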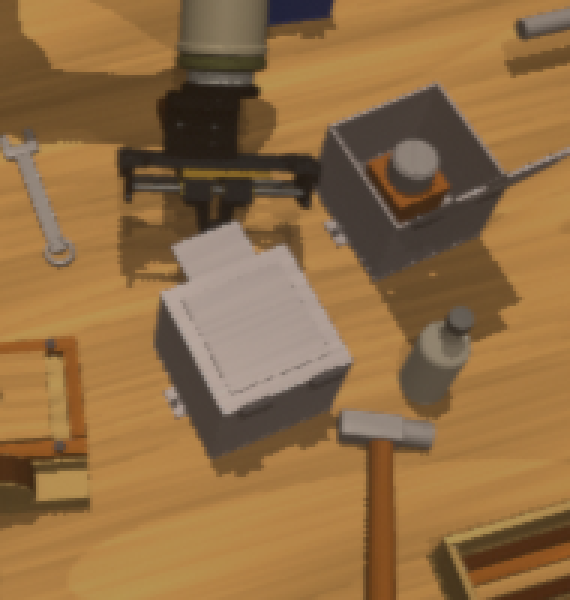

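The finger is under tin B's lip. I'll pry it the same way.

Request:
send_rows(
  commands=[
    [0.05,0,0.8,0,0,0,1],
    [0.05,0,0.8,0,0,0,1],
    [0.2,0.03,0.8,0,0,0,1],
    [0.3,0.04,0.8,0,0,0,1],
    [0.5,0.06,0.65,0,0,0,1],
    [0.5,0.06,0.65,0,0,0,1],
    [0.8,0.1,0.45,0,0,0,1],
    [0.8,0.1,0.3,0,0,0,1],
    [0.8,0.1,0.1,0,0,0,1],
    [0.8,0.1,0,0,0,0,1],
  ],
)

```text
time: 6.9
ee_pos: [0.6866, 0.1371, 0.2266]
eef_rot: [0.143, 0.895, -0.066, 0.417]
ft_force: [-1.8, -1.3, 1.2]
width: 0.0005
```

Run:
```python
from h import *
st()
```

```text
t 6.9 pos [0.6866 0.1371 0.2266] az -18.2 tilt 50.0 zax [ 0.728 -0.239 -0.643] F [-1.8 -1.3  1.2] w 0.0005 q [ 0.25  0.24 -0.9   1.93  1.27  0.87 -0.12]
```

Request:
send_rows(
  commands=[
    [0.8,0.1,0,0,0,0,1],
    [0.6,0.08,0,0,0,0,1],
    [0.2,0.02,0,0,0,0,1],
  ],
)

```text
time: 7.15
ee_pos: [0.7352, 0.1451, 0.2246]
eef_rot: [0.144, 0.895, -0.067, 0.416]
ft_force: [-21.6, -5.2, 7.7]
width: 0.0006
```

Run:
```python
from h import *
st()
cv2.imwrite("pics/d2.png",r.camera("scene")[130:330,230:420].repeat(3,0).repeat(3,1))
```

```text
t 7.15 pos [0.7352 0.1451 0.2246] az -18.2 tilt 49.9 zax [ 0.726 -0.24  -0.644] F [-21.6  -5.2   7.7] w 0.0006 q [ 0.21  0.36 -0.86  1.82  1.33  0.91 -0.09]
```

View pics/d2.png

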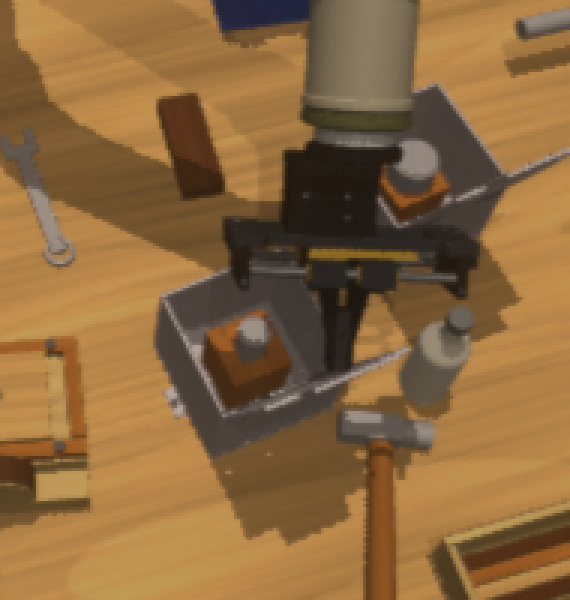

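Tin B holds the pin: a narrow head at about (252,338) in the crop, and the lid is against its stop. I'll back off and go vertical above it with the jaws partly open.

Request:
send_rows(
  commands=[
    [-0.8,-0.1,0.3,0,0.3,0.3,1],
    [-0.6,-0.1,0.6,0.1,1,0.5,1],
    [-0.6,-0.1,0.6,0.1,1,0.5,0.5],
    [-0.5,-0.1,0.3,0.1,1,0.5,0],
    [-0.4,-0.1,0,0.1,1,0.5,-0.2],
    [-0.3,0,0,0.1,1,0.5,-0.3],
    [-0.2,0,0,0.1,1,0.5,-0.3],
    [0,0,0,0.1,1,0.5,-0.3],
    [0,0,0,0.1,1,0.5,-0.3],
    [0,0,0,0.1,1,0.5,-0.3],
  ],
)

```text
time: 8.03
ee_pos: [0.6205, 0.1442, 0.2681]
eef_rot: [-0.07, 0.997, 0.0, 0.037]
ft_force: [-0.2, 1.2, 0.6]
width: 0.0456
```

Run:
```python
from h import *
st(); go([.638,.1234,.22],7,0)
im=r.camera("top"); cv2.imwrite("pics/d3.png",cv2.resize(im[70:190,160:340],None,fx=4,fy=4,interpolation=cv2.INTER_CUBIC))
cv2.imwrite("pics/d3s.png",cv2.resize(r.camera("scene")[190:300,260:370],None,fx=5,fy=5,interpolation=cv2.INTER_CUBIC))
cv2.imwrite("pics/d3w.png",r.camera("wrist"))
```

```text
t 8.03 pos [0.6205 0.1442 0.2681] az 8.0 tilt 4.2 zax [ 0.074  0.006 -0.997] F [-0.2  1.2  0.6] w 0.0456 q [ 0.46  0.48 -1.07  1.39  0.45  1.45  1.12]
t 8.03 dp units(30mm) [ 0.58 -0.69 -1.6 ] rot units(5deg) [-0.06  0.84 -0.2 ]
```

View pics/d3.png

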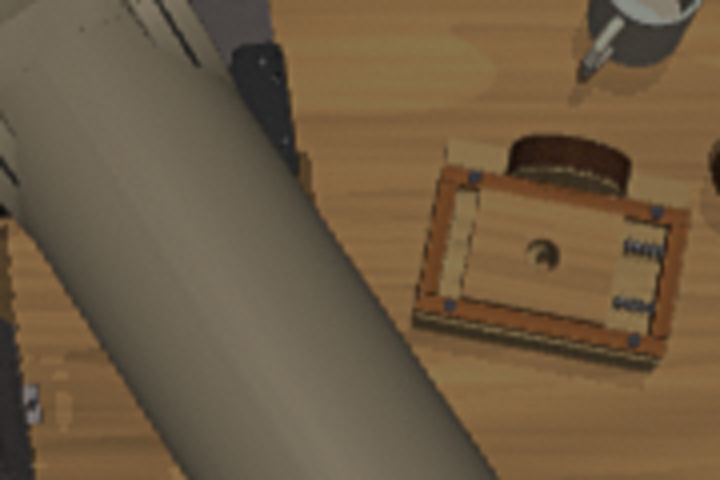

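View pics/d3s.png

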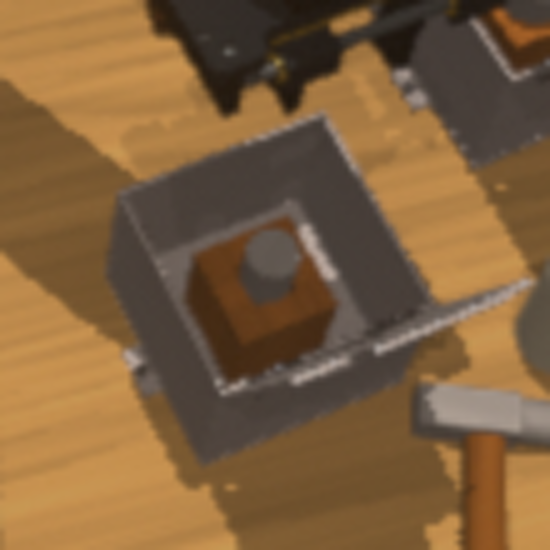

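View pics/d3w.png

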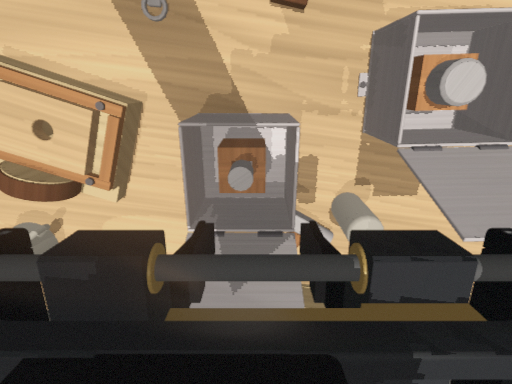

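The wrist view shows the pin's head at (240,180), the slide hole at (42,130), and the knob tin on the right. I'll locate the pin head and the hole from both views.

```bash
cat >> h.py <<'E'
def wplane(uv,z,pos=None,quat=None):
    c=r.calibration("wrist"); M=np.array(c["mount"]); K=np.array(c["K"])
    if pos is None: s=r.read_state(); pos,quat=s["ee_pos"],s["eef_rot"]
    R=Rn.from_quat(quat).as_matrix(); uv=np.atleast_2d(np.array(uv,float))
    d=np.c_[uv,np.ones(len(uv))]@np.linalg.inv(K).T@M[:3,:3].T@R.T
    o=R@M[:3,3]+pos
    return o+d*((z-o[2])/d[:,2])[:,None]
E
python3 - <<'E'
from h import *
print("scene head",plane("scene",(314.2,240.4),.104))
print("wrist head",wplane((240,173),.104), wplane([[228,173],[253,173]],.104))
print("wrist hole",wplane((42,130),.068))
print("tin rim corners",wplane([[182,121],[297,120],[299,231],[190,231]],.112))
im=cv2.imread("pics/d3w.png")
cv2.imwrite("pics/d4.png",cv2.resize(im[100:240,170:310],None,fx=4,fy=4,interpolation=cv2.INTER_CUBIC))
cv2.imwrite("pics/d5.png",cv2.resize(im[60:220,0:140],None,fx=4,fy=4,interpolation=cv2.INTER_CUBIC))
E
```

```text
scene head [[0.64034478 0.12507033 0.104     ]]
wrist head [[0.63105546 0.12590188 0.104     ]] [[0.63291568 0.11225281 0.104     ]
 [0.62904074 0.14068452 0.104     ]]
wrist hole [[ 0.62049164 -0.11942086  0.068     ]]
tin rim corners [[0.58028383 0.0592359  0.112     ]
 [0.56303485 0.17868448 0.112     ]
 [0.69143546 0.20492284 0.112     ]
 [0.70929356 0.07455466 0.112     ]]
```

View pics/d4.png

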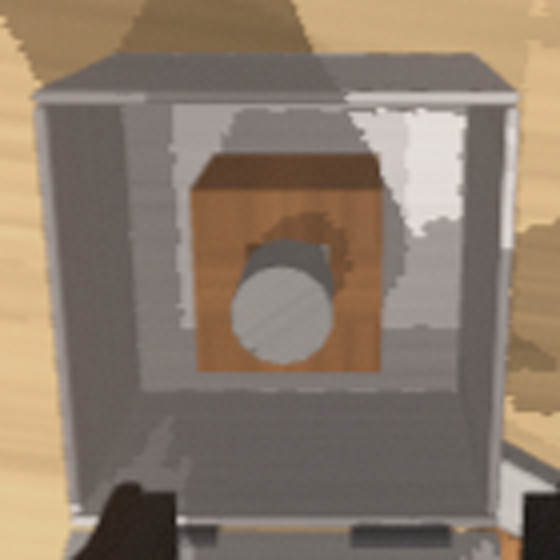

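View pics/d5.png

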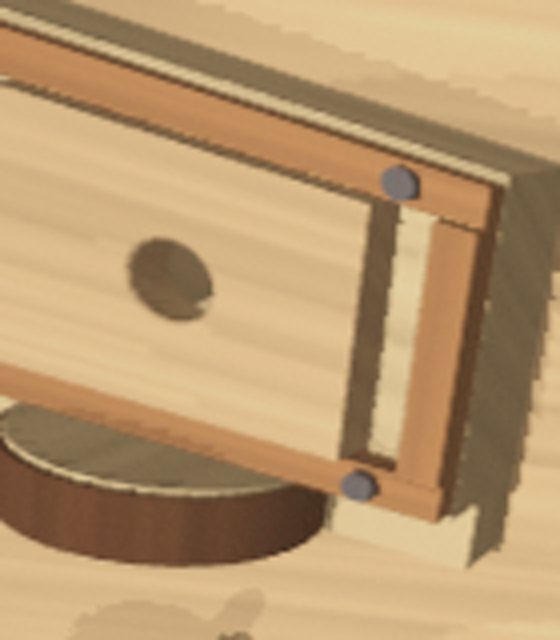

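Run:
```python
from h import *
print("wrist head",wplane((240.5,178.5),.104)); st(); go([.639,.1252,.15],7,0)
print("hole", wplane((0+170/4,60+279/4),.068))
```

```text
wrist head [[0.63755846 0.12722892 0.104     ]]
t 8.18 pos [0.6219 0.1445 0.2662] az 7.8 tilt 4.4 zax [ 0.077  0.007 -0.997] F [0.1 1.2 0.4] w 0.0537 q [ 0.46  0.48 -1.07  1.39  0.46  1.44  1.11]
t 8.18 dp units(30mm) [ 0.57 -0.64 -3.87] rot units(5deg) [-0.08  0.88 -0.15]
hole [[ 0.62010198 -0.11878073  0.068     ]]
```

Request:
send_rows(
  commands=[
    [0.2,-0.25,-0.6,0,0.3,0,-0.3],
    [0.2,-0.2,-0.8,0,0.3,-0.1,-0.3],
    [0.15,-0.2,-0.9,0,0.3,0,-0.3],
    [0.05,0,-0.9,0,0,0,-0.3],
  ],
)

```text
time: 8.52
ee_pos: [0.6382, 0.1325, 0.1757]
eef_rot: [-0.064, 0.998, 0.002, 0.01]
ft_force: [1.2, -0.7, -0.3]
width: 0.0564
```

Run:
```python
from h import *
st(); go([.639,.1258,.075],7,0)
cv2.imwrite("pics/e1.png",r.camera("wrist"))
```

```text
t 8.52 pos [0.6382 0.1325 0.1757] az 7.4 tilt 1.2 zax [ 0.019  0.006 -1.   ] F [ 1.2 -0.7 -0.3] w 0.0564 q [ 0.42  0.6  -1.01  1.43  0.52  1.37  1.1 ]
t 8.52 dp units(30mm) [ 0.03 -0.22 -3.36] rot units(5deg) [-0.07  0.22 -0.08]
```

View pics/e1.png

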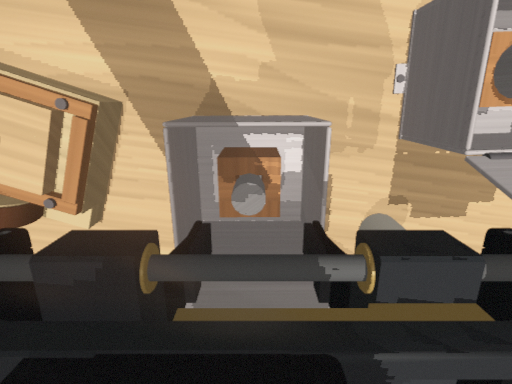

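Run:
```python
from h import *
print("head",wplane((249,198),.104)); st(); go([.639,.1262,.075],7,0)
```

```text
head [[0.63165307 0.12619696 0.104     ]]
t 8.57 pos [0.6356 0.1329 0.1701] az 7.5 tilt 0.8 zax [ 0.014  0.005 -1.   ] F [-1.5  0.5 -4.2] w 0.0563 q [ 0.42  0.61 -1.01  1.44  0.52  1.37  1.1 ]
t 8.57 dp units(30mm) [ 0.11 -0.22 -3.17] rot units(5deg) [-0.06  0.16 -0.1 ]
```

Request:
send_rows(
  commands=[
    [0.05,-0.2,-0.3,0,0.1,0,-0.3],
    [0,-0.05,-0.7,0,0.1,0,-0.3],
    [0,0,-0.7,0,0,0,-0.3],
    [0,0,-0.6,0,0,0,-0.3],
  ],
)

```text
time: 8.9
ee_pos: [0.6356, 0.1285, 0.1059]
eef_rot: [-0.067, 0.998, 0.001, 0.005]
ft_force: [-0.7, 0.1, 0.9]
width: 0.0563
```

Run:
```python
from h import *
st(); go([.6375,.126,.075],7,0)
```

```text
t 8.9 pos [0.6356 0.1285 0.1059] az 7.7 tilt 0.6 zax [ 0.009  0.003 -1.   ] F [-0.7  0.1  0.9] w 0.0563 q [ 0.41  0.66 -0.98  1.5   0.56  1.27  1.07]
t 8.9 dp units(30mm) [ 0.06 -0.08 -1.03] rot units(5deg) [-0.04  0.11 -0.13]
```

Request:
send_rows(
  commands=[
    [0.06,-0.08,-0.5,0,0.1,-0.1,-0.3],
    [0,0,-0.45,0,0,0,-0.3],
    [0,0,-0.1,0,0,0,-0.3],
    [0,0,0,0,0,0,0.6],
    [0,0,0,0,0,0,1],
    [0,0,0,0,0,0,1],
    [0,0,0,0,0,0,1],
  ],
  grip_force=40,
)

```text
time: 9.48
ee_pos: [0.6369, 0.1267, 0.0761]
eef_rot: [-0.062, 0.998, 0.001, 0.003]
ft_force: [0.1, 1.0, 0.5]
width: 0.0378
```

Run:
```python
from h import *
st(); print(r.read_state()["torque"])
```

```text
t 9.48 pos [0.6369 0.1267 0.0761] az 7.1 tilt 0.4 zax [ 0.007  0.002 -1.   ] F [0.1 1.  0.5] w 0.0378 q [ 0.4   0.69 -0.95  1.52  0.59  1.23  1.05]
[0.03138383 0.03505302 0.01856918]
```

Request:
send_rows(
  commands=[
    [0,0,0,0,0,0,1],
    [0,0,0,0,0,0,1],
    [0,0,0,0,0,0,1],
  ],
)

```text
time: 9.73
ee_pos: [0.6376, 0.1263, 0.0774]
eef_rot: [-0.062, 0.998, 0.0, 0.004]
ft_force: [-0.5, 0.4, -1.9]
width: 0.0276
```

Run:
```python
from h import *
st(); print(r.read_state()["torque"])
```

```text
t 9.73 pos [0.6376 0.1263 0.0774] az 7.1 tilt 0.5 zax [ 0.008  0.001 -1.   ] F [-0.5  0.4 -1.9] w 0.0276 q [ 0.4   0.69 -0.95  1.52  0.59  1.23  1.05]
[ 0.06672664 -0.00378096  0.03419405]
```

Request:
send_rows(
  commands=[
    [0,0,0,0,0,0,1],
    [0,0,0,0,0,0,1],
  ],
)

```text
time: 9.9
ee_pos: [0.6374, 0.1262, 0.0772]
eef_rot: [-0.062, 0.998, 0.0, 0.004]
ft_force: [1.0, 0.2, -1.7]
width: 0.0281
```

Run:
```python
from h import *
cv2.imwrite("pics/e2.png",r.camera("wrist")); cv2.imwrite("pics/e2s.png",cv2.resize(r.camera("scene")[190:300,260:370],None,fx=5,fy=5,interpolation=cv2.INTER_CUBIC))
st()
```

```text
t 10.0 pos [0.6374 0.1263 0.0772] az 7.1 tilt 0.5 zax [ 0.008  0.001 -1.   ] F [ 0.1  0.2 -1.2] w 0.0282 q [ 0.4   0.69 -0.95  1.52  0.59  1.23  1.05]
```

View pics/e2.png

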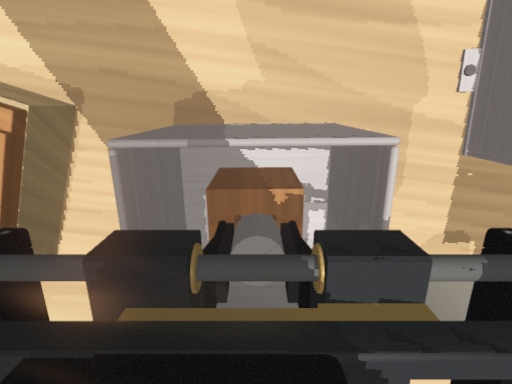

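View pics/e2s.png

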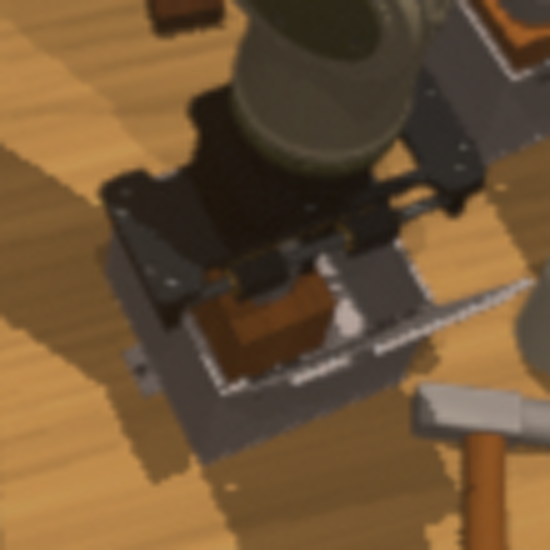

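Request:
send_rows(
  commands=[
    [0,0,0.3,0,0,0,1],
    [0,0,0.6,0,0,0,1],
    [0,0,0.8,0,0,0,1],
    [0,0,0.9,0,0,0,1],
    [0,0,0.9,0,0,0,1],
    [0,0,0.9,0,0,0,1],
    [0,0,0.4,0,0,0,1],
  ],
)

```text
time: 10.58
ee_pos: [0.6337, 0.1265, 0.2257]
eef_rot: [-0.063, 0.998, 0.001, 0.0]
ft_force: [0.6, 1.1, -2.3]
width: 0.0282
```

Run:
```python
from h import *
st()
cv2.imwrite("pics/e3s.png",cv2.resize(r.camera("scene")[150:300,240:370],None,fx=4,fy=4,interpolation=cv2.INTER_CUBIC))
cv2.imwrite("pics/e3w.png",r.camera("wrist"))
```

```text
t 10.58 pos [0.6337 0.1265 0.2257] az 7.2 tilt 0.1 zax [ 0.001  0.002 -1.   ] F [ 0.6  1.1 -2.3] w 0.0282 q [ 0.42  0.57 -1.03  1.36  0.48  1.47  1.13]
```

View pics/e3s.png

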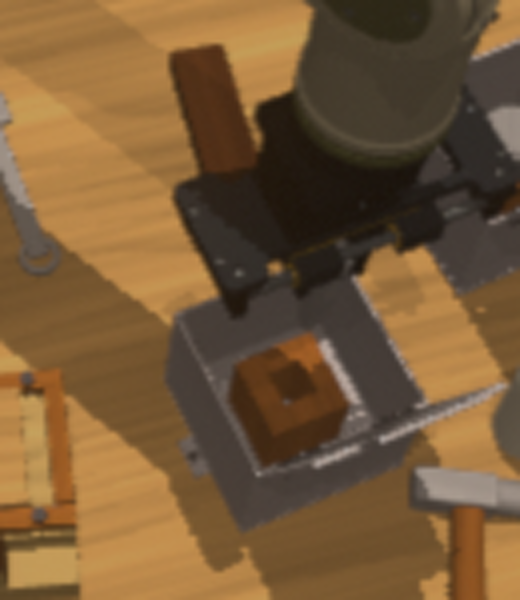

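View pics/e3w.png

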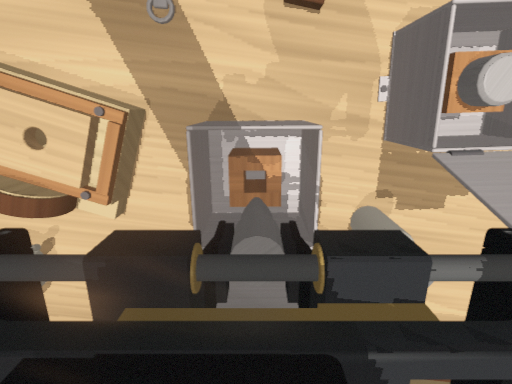

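The pin is in the gripper: the bore is empty and the tip is visible at (257,198). I'll carry it to the form and measure the hole with the wrist camera from just beyond it.

Run:
```python
from h import *
st(); go([.68,-.11,.20],-10,0)
s=r.read_state()
t=wplane((257,201),s["ee_pos"][2]-.0712); print("tip off",t-s["ee_pos"])
print("hole",wplane((36,138),.068))
```

```text
t 10.68 pos [0.6339 0.1265 0.2242] az 7.2 tilt 0.1 zax [ 0.001  0.002 -1.   ] F [-0.1  0.6 -2.5] w 0.0281 q [ 0.42  0.57 -1.03  1.36  0.48  1.47  1.12]
t 10.68 dp units(30mm) [ 1.54 -7.88 -0.81] rot units(5deg) [-0.02  0.01 -3.45]
tip off [[-0.00143442  0.00025914 -0.0712    ]]
hole [[ 0.61837986 -0.11695252  0.068     ]]
```

Request:
send_rows(
  commands=[
    [0,-0.6,0,0,0,-0.4,1],
    [0.1,-0.9,0,0,0,-0.4,1],
    [0.2,-0.9,0,0,0,-0.4,1],
    [0.2,-0.9,0,0,0,-0.4,1],
    [0.2,-0.9,0,0,0,-0.4,1],
    [0.2,-0.9,0,0,0,-0.4,1],
    [0.2,-0.9,0,0,0,-0.4,1],
    [0.2,-0.9,0,0,0,-0.4,1],
    [0.2,-0.7,0,0,0,-0.3,1],
    [0,0,0,0,0,0,1],
  ],
)

```text
time: 11.52
ee_pos: [0.6728, -0.1134, 0.2062]
eef_rot: [0.095, 0.995, 0.0, -0.009]
ft_force: [0.3, -0.8, -3.1]
width: 0.0284
```

Run:
```python
from h import *
st()
cv2.imwrite("pics/f1.png",r.camera("wrist")); st()
```

```text
t 11.52 pos [ 0.6728 -0.1134  0.2062] az -10.9 tilt 1.0 zax [-0.017  0.002 -1.   ] F [ 0.3 -0.8 -3.1] w 0.0284 q [ 0.66  0.64 -0.9   1.25  0.48  1.49  1.2 ]
t 11.57 pos [ 0.6723 -0.1114  0.206 ] az -10.7 tilt 1.1 zax [-0.018  0.003 -1.   ] F [ 0.7 -0.5 -4. ] w 0.0282 q [ 0.66  0.64 -0.9   1.26  0.48  1.49  1.2 ]
```

View pics/f1.png

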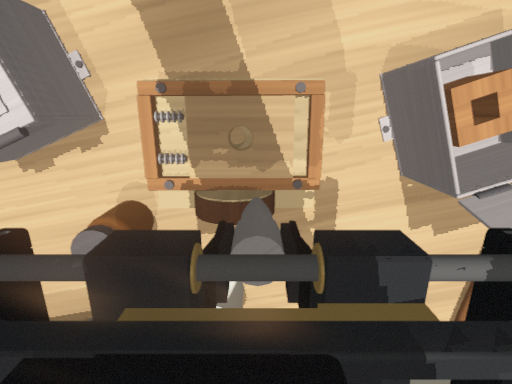

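Run:
```python
from h import *
im=cv2.imread("pics/f1.png")
cv2.imwrite("pics/f2.png",cv2.resize(im[70:200,130:335],None,fx=3.9,fy=3.9,interpolation=cv2.INTER_CUBIC))
cv2.imwrite("pics/f3.png",cv2.resize(im[105:170,200:280],None,fx=8,fy=8,interpolation=cv2.INTER_CUBIC))
```

```text
(no output)
```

View pics/f2.png

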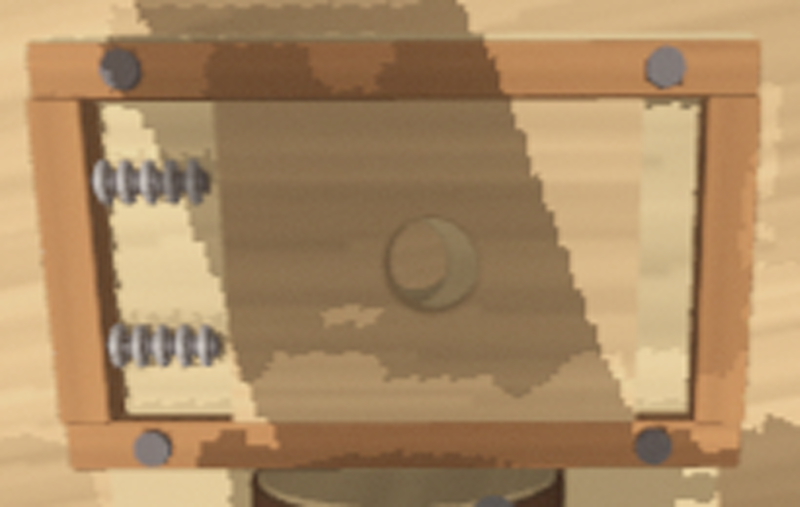

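View pics/f3.png

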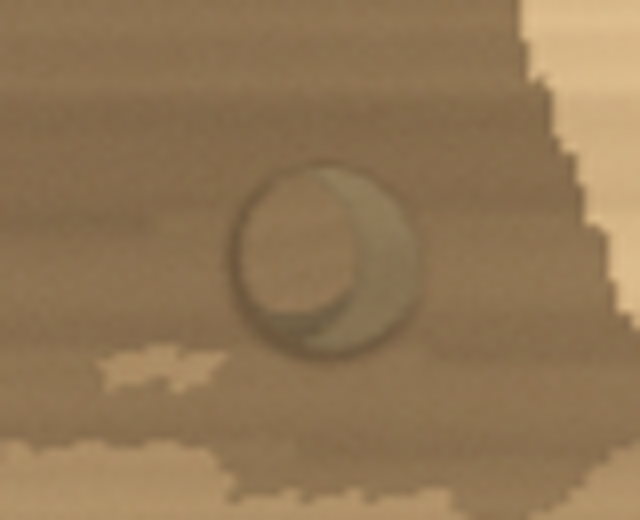

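Run:
```python
from h import *
s=r.read_state(); p,q=s["ee_pos"],s["eef_rot"]
W=lambda u,z:wplane(u,z,p,q)
h=W((240.6,137.75),.068)[0]; print("hole",h, "diam",np.linalg.norm(W((228.8,137.7),.068)-W((252.5,137.7),.068)))
f=np.array([[28,45],[760,40],[740,468],[70,468]])/3.9+[130,70]
F=W(f,.066); print(np.round(F,4)); d=F[1]-F[0]; print("yaw",np.degrees(np.arctan2(-d[0],d[1])),np.linalg.norm(d)); d=F[2]-F[3]; print(np.degrees(np.arctan2(-d[0],d[1])))
print("frame centre",F[:,:2].mean(0))
t=W((257,200),p[2]-.0712); print("tip off",t-p,"tip px")
y=np.array([np.sin(np.radians(10.3)),np.cos(np.radians(10.3))]); print("base hole",h[:2]-.009*y); print("tophole",plane("top",(255+243/6,95+231/6),.068))
```

```text
hole [ 0.61955292 -0.11844827  0.068     ] diam 0.0243892714707964
[[ 0.5471 -0.2079  0.066 ]
 [ 0.5804 -0.0257  0.066 ]
 [ 0.6905 -0.0454  0.066 ]
 [ 0.6557 -0.2287  0.066 ]]
yaw -10.383437006732265 0.18517122679696887
-10.750313379377218
frame centre [ 0.61843667 -0.12692044]
tip off [[-0.00359573  0.00075146 -0.0712    ]] tip px
base hole [ 0.6179437  -0.12730324]
tophole [[ 0.62045507 -0.12423759  0.068     ]]
```

Run:
```python
from h import *
go([.6205,-.1235,.17],-10.5,0)
```

```text
t 11.57 dp units(30mm) [-1.73 -0.4  -1.2 ] rot units(5deg) [-0.04 -0.21  0.04]
```

Request:
send_rows(
  commands=[
    [-0.5,-0.1,-0.1,0,-0.1,0,1],
    [-0.6,-0.15,-0.4,0,-0.1,0,1],
    [-0.5,-0.15,-0.5,0,0,0,1],
    [-0.1,0,-0.2,0,0,0,1],
    [0,0,0,0,0,0,1],
  ],
)

```text
time: 11.98
ee_pos: [0.6195, -0.1219, 0.1653]
eef_rot: [0.093, 0.996, 0.004, -0.002]
ft_force: [0.7, -0.6, -3.5]
width: 0.0282
```

Run:
```python
from h import *
st(); go([.6205,-.1235,.15],-10.5,0)
cv2.imwrite("pics/g1.png",r.camera("wrist"))
cv2.imwrite("pics/g1s.png",cv2.resize(r.camera("scene")[210:310,170:290],None,fx=6,fy=6,interpolation=cv2.INTER_CUBIC))
st()
```

```text
t 11.98 pos [ 0.6195 -0.1219  0.1653] az -10.6 tilt 0.5 zax [-0.003  0.008 -1.   ] F [ 0.7 -0.6 -3.5] w 0.0282 q [ 0.8   0.55 -0.94  1.48  0.44  1.34  1.22]
t 11.98 dp units(30mm) [ 0.03 -0.05 -0.51] rot units(5deg) [-0.09 -0.03  0.03]
t 12.08 pos [ 0.6208 -0.1216  0.1666] az -10.6 tilt 0.5 zax [-0.001  0.008 -1.   ] F [-0.2  0.1 -3. ] w 0.0282 q [ 0.8   0.55 -0.94  1.47  0.44  1.34  1.22]
```

View pics/g1.png

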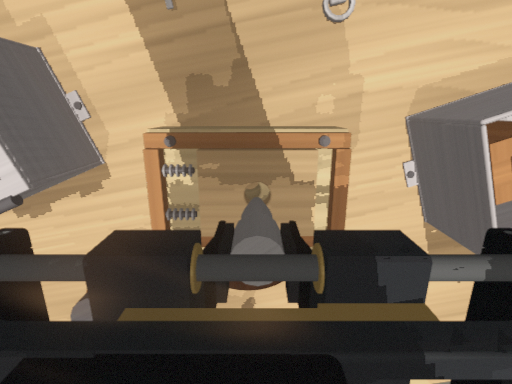

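View pics/g1s.png

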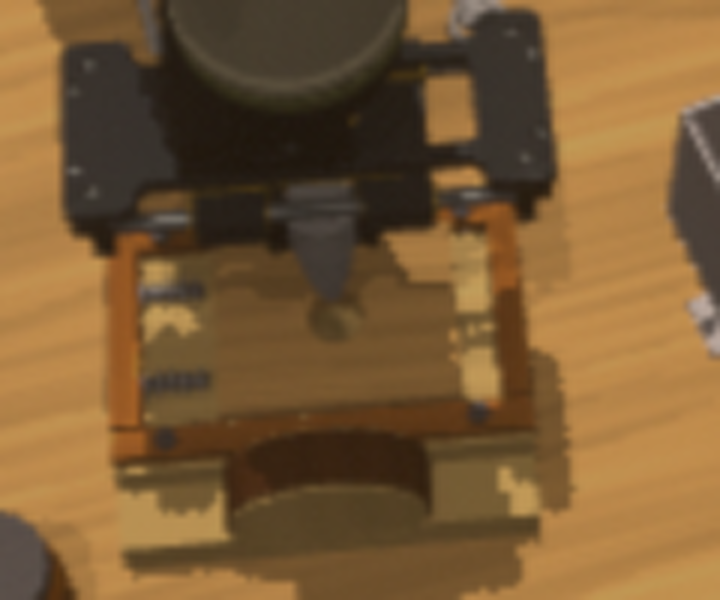

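Run:
```python
from h import *
s=r.read_state(); p=s["ee_pos"]
print("scene tip",plane("scene",(225.8,259.3),p[2]-.0712),"hole",plane("scene",(225.8,263.7),.068))
print("wrist tip",wplane((257,201),p[2]-.0712),"hole",wplane((257.5,193),.068))
im=cv2.imread("pics/g1.png"); cv2.imwrite("pics/g2.png",cv2.resize(im[170:235,215:300],None,fx=8,fy=8,interpolation=cv2.INTER_CUBIC))
```

```text
scene tip [[ 0.6254044  -0.11971357  0.09542085]] hole [[ 0.62666244 -0.12131828  0.068     ]]
wrist tip [[ 0.61926803 -0.12072434  0.09542085]] hole [[ 0.62025936 -0.12020142  0.068     ]]
```

View pics/g2.png

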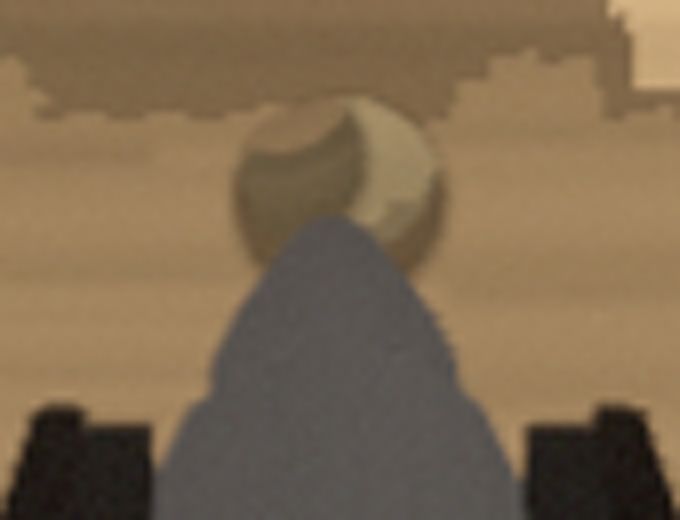

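Request:
send_rows(
  commands=[
    [0.03,-0.15,-0.4,0.05,0,0,1],
    [0,0,-0.4,0.03,0,0,1],
    [0,0,-0.3,0,0,0,1],
    [0,0,-0.2,0,0,0,1],
    [0,0,0,0,0,0,1],
  ],
  grip_force=55,
)

```text
time: 12.5
ee_pos: [0.6252, -0.1243, 0.125]
eef_rot: [0.091, 0.996, 0.009, 0.0]
ft_force: [-0.3, -0.8, -3.2]
width: 0.028
```

Run:
```python
from h import *
st(); go([.621,-.126,.12],-10.5,0)
cv2.imwrite("pics/h1s.png",cv2.resize(r.camera("scene")[210:310,170:290],None,fx=6,fy=6,interpolation=cv2.INTER_CUBIC))
cv2.imwrite("pics/h1.png",cv2.resize(r.camera("wrist")[170:235,215:300],None,fx=8,fy=8,interpolation=cv2.INTER_CUBIC))
st()
```

```text
t 12.5 pos [ 0.6252 -0.1243  0.125 ] az -10.5 tilt 1.0 zax [ 0.002  0.018 -1.   ] F [-0.3 -0.8 -3.2] w 0.028 q [ 0.79  0.6  -0.92  1.51  0.47  1.27  1.21]
t 12.5 dp units(30mm) [-0.14 -0.06 -0.17] rot units(5deg) [-0.2   0.03 -0.  ]
t 12.6 pos [ 0.6256 -0.1243  0.1264] az -10.5 tilt 1.0 zax [ 0.004  0.017 -1.   ] F [ 0.  -0.6 -3.3] w 0.0278 q [ 0.79  0.6  -0.92  1.5   0.47  1.27  1.21]
```

View pics/h1s.png

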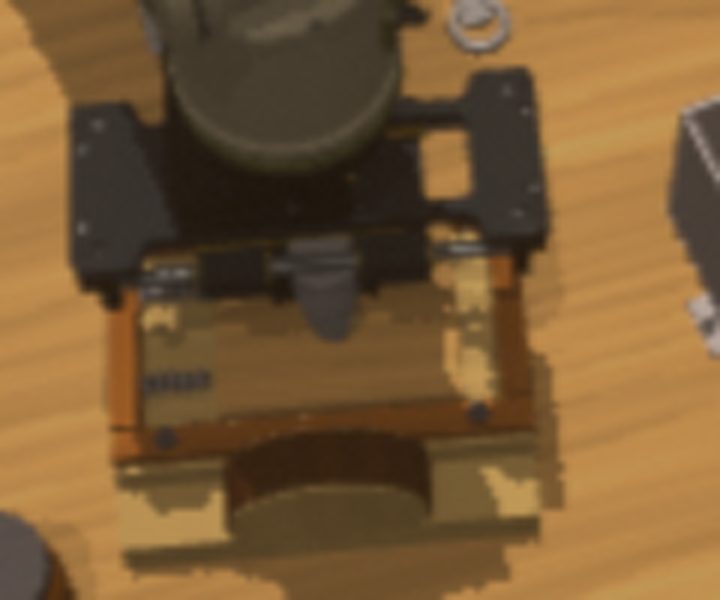

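View pics/h1.png

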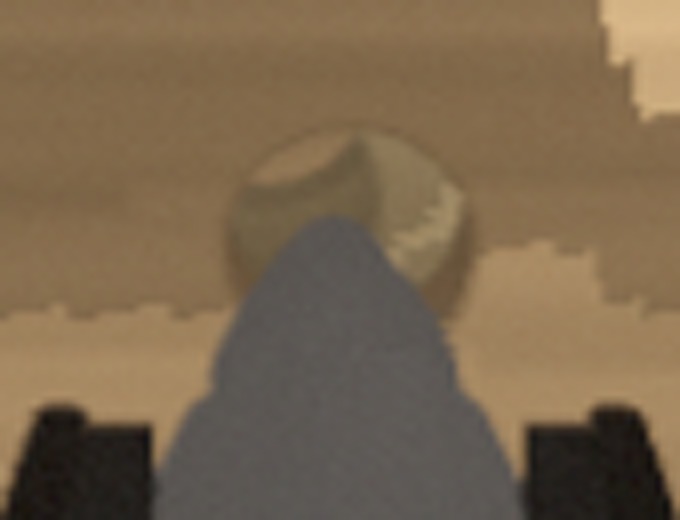

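Run:
```python
from h import *
st(); s=r.read_state(); p=s["ee_pos"]
print("tip",wplane((256.9,202),p[2]-.0712)-0,"hole",wplane((258.4,200.9),.068))
go([.6215,-.1255,.125],-10.5,0)
```

```text
t 12.6 pos [ 0.6256 -0.1243  0.1264] az -10.5 tilt 1.0 zax [ 0.004  0.017 -1.   ] F [ 0.  -0.6 -3.3] w 0.0278 q [ 0.79  0.6  -0.92  1.5   0.47  1.27  1.21]
tip [[ 0.62524606 -0.12300611  0.05521567]] hole [[ 0.62041047 -0.12111754  0.068     ]]
t 12.6 dp units(30mm) [-0.14 -0.04 -0.05] rot units(5deg) [-0.2   0.04 -0.  ]
```

Request:
send_rows(
  commands=[
    [-0.15,-0.06,0,-0.2,0,0,1],
    [0,0,0,0,0,0,1],
  ],
)

```text
time: 12.77
ee_pos: [0.6212, -0.1259, 0.127]
eef_rot: [0.091, 0.996, -0.0, 0.002]
ft_force: [0.8, 0.6, -2.4]
width: 0.0277
```

Run:
```python
from h import *
st(); cv2.imwrite("pics/h2.png",cv2.resize(r.camera("wrist")[170:235,215:300],None,fx=8,fy=8,interpolation=cv2.INTER_CUBIC))
```

```text
t 12.77 pos [ 0.6212 -0.1259  0.127 ] az -10.5 tilt 0.3 zax [ 0.004 -0.001 -1.   ] F [ 0.8  0.6 -2.4] w 0.0277 q [ 0.79  0.58 -0.92  1.52  0.48  1.27  1.2 ]
```

View pics/h2.png

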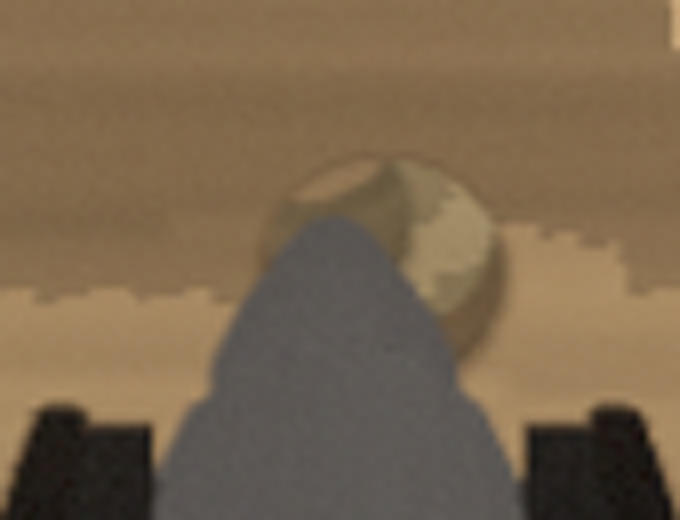

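Request:
send_rows(
  commands=[
    [0,0,-0.2,0,0,0,1],
    [0,0,-0.2,0,0,0,1],
    [0,0,-0.2,0,0,0,1],
  ],
)

```text
time: 13.07
ee_pos: [0.6226, -0.1239, 0.1108]
eef_rot: [0.091, 0.996, 0.001, 0.004]
ft_force: [-3.7, 2.3, 2.2]
width: 0.0277
```

Run:
```python
from h import *
st(); print(r.read_state()["torque"])
```

```text
t 13.07 pos [ 0.6226 -0.1239  0.1108] az -10.4 tilt 0.5 zax [ 0.008  0.    -1.   ] F [-3.7  2.3  2.2] w 0.0277 q [ 0.78  0.6  -0.91  1.54  0.49  1.24  1.19]
[ 0.56386539  0.98665174 -0.02191892]
```

Request:
send_rows(
  commands=[
    [-0.1,-0.12,-0.1,0,0.05,0,1],
    [-0.03,-0.1,-0.2,0,0.05,0,1],
  ],
)

```text
time: 13.23
ee_pos: [0.6191, -0.1284, 0.1012]
eef_rot: [0.089, 0.996, 0.001, 0.0]
ft_force: [1.2, 5.1, -0.7]
width: 0.0279
```

Run:
```python
from h import *
st(); print(r.read_state()["torque"])
cv2.imwrite("pics/h3.png",cv2.resize(r.camera("wrist")[130:270,150:360],None,fx=3.8,fy=3.8,interpolation=cv2.INTER_CUBIC))
```

```text
t 13.23 pos [ 0.6191 -0.1284  0.1012] az -10.3 tilt 0.1 zax [ 0.001  0.002 -1.   ] F [ 1.2  5.1 -0.7] w 0.0279 q [ 0.79  0.61 -0.9   1.55  0.49  1.23  1.2 ]
[ 1.28515579 -0.17751824 -0.01923647]
```

View pics/h3.png

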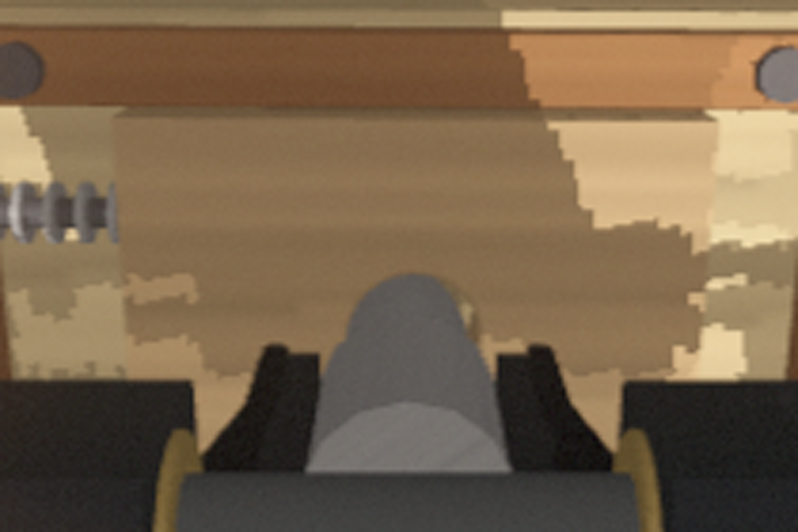

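Request:
send_rows(
  commands=[
    [0,-0.05,-0.2,0,0,0,1],
    [0,-0.05,-0.2,0,0,0,1],
  ],
)

```text
time: 13.45
ee_pos: [0.6191, -0.1311, 0.0871]
eef_rot: [0.089, 0.996, 0.002, -0.0]
ft_force: [-0.5, 5.8, -0.9]
width: 0.0279
```

Run:
```python
from h import *
st(); print(r.read_state()["torque"])
```

```text
t 13.45 pos [ 0.6191 -0.1311  0.0871] az -10.3 tilt 0.3 zax [-0.     0.005 -1.   ] F [-0.5  5.8 -0.9] w 0.0279 q [ 0.79  0.62 -0.89  1.55  0.5   1.21  1.2 ]
[1.46213215 0.31854029 0.06250065]
```

Request:
send_rows(
  commands=[
    [0,0,-0.2,0,0,0,1],
    [0,0,-0.15,0,0,0,1],
  ],
)

```text
time: 13.62
ee_pos: [0.6187, -0.1305, 0.0751]
eef_rot: [0.089, 0.996, 0.003, -0.001]
ft_force: [0.0, 5.1, 1.9]
width: 0.0277
```

Run:
```python
from h import *
st(); print(r.read_state()["torque"])
```

```text
t 13.62 pos [ 0.6187 -0.1305  0.0751] az -10.2 tilt 0.4 zax [-0.001  0.006 -1.   ] F [0.  5.1 1.9] w 0.0277 q [ 0.78  0.64 -0.89  1.56  0.51  1.19  1.19]
[1.14928915 0.11802466 0.00586775]
```

Almost seated. One more gentle push, then I'll look.

Request:
send_rows(
  commands=[
    [0,0,-0.12,0,0,0,1],
    [0,0,-0.1,0,0,0,1],
  ],
)

```text
time: 13.78
ee_pos: [0.6194, -0.1289, 0.0745]
eef_rot: [0.089, 0.996, 0.003, -0.001]
ft_force: [-20.0, 3.0, 37.5]
width: 0.0278
```

Run:
```python
from h import *
st(); cv2.imwrite("pics/i1.png",cv2.resize(r.camera("wrist")[130:270,150:360],None,fx=3.8,fy=3.8,interpolation=cv2.INTER_CUBIC)); st()
```

```text
t 13.78 pos [ 0.6194 -0.1289  0.0745] az -10.2 tilt 0.3 zax [-0.001  0.005 -1.   ] F [-20.    3.   37.5] w 0.0278 q [ 0.78  0.64 -0.89  1.56  0.51  1.19  1.19]
t 13.83 pos [ 0.6193 -0.129   0.0745] az -10.2 tilt 0.3 zax [-0.001  0.005 -1.   ] F [-17.2   4.9  33. ] w 0.028 q [ 0.78  0.64 -0.89  1.56  0.51  1.19  1.19]
```

View pics/i1.png

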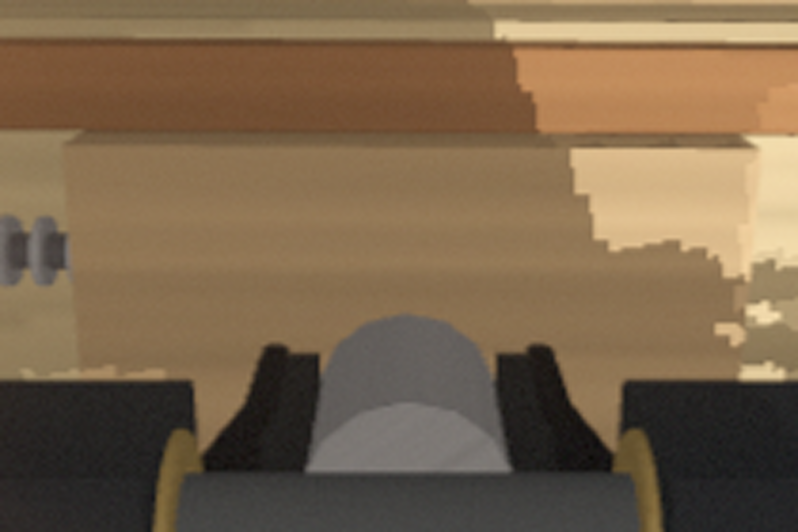

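Request:
send_rows(
  commands=[
    [0,0,0.0,0,0,0,1],
    [0,0,0,0,0,0,0.2],
    [0,0,0,0,0,0,-0.2],
    [0,0,0,0,0,0,-0.3],
    [0,0,0,0,0,0,-0.3],
    [0,0,0.3,0,0,0,-0.3],
    [0,0,0.7,0,0,0,-0.3],
    [0,0,0.9,0,0,0,-0.3],
    [0,0,0.9,0,0,0,-0.3],
  ],
)

```text
time: 14.58
ee_pos: [0.6155, -0.135, 0.1563]
eef_rot: [0.091, 0.996, 0.0, -0.005]
ft_force: [0.9, -0.5, 0.1]
width: 0.0563
```

Run:
```python
from h import *
st(); cv2.imwrite("pics/j1.png",r.camera("wrist"))
cv2.imwrite("pics/j1s.png",cv2.resize(r.camera("scene")[210:310,170:290],None,fx=6,fy=6,interpolation=cv2.INTER_CUBIC))
```

```text
t 14.58 pos [ 0.6155 -0.135   0.1563] az -10.5 tilt 0.6 zax [-0.011  0.002 -1.   ] F [ 0.9 -0.5  0.1] w 0.0563 q [ 0.81  0.56 -0.93  1.48  0.45  1.33  1.23]
```

View pics/j1.png

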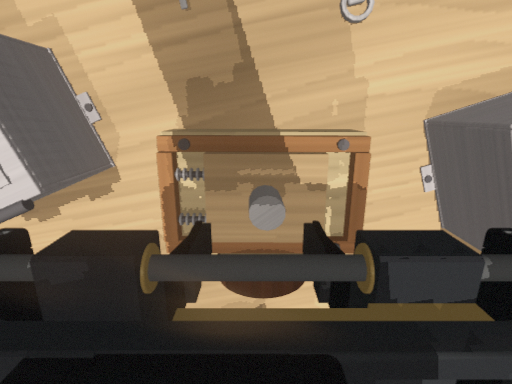

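View pics/j1s.png

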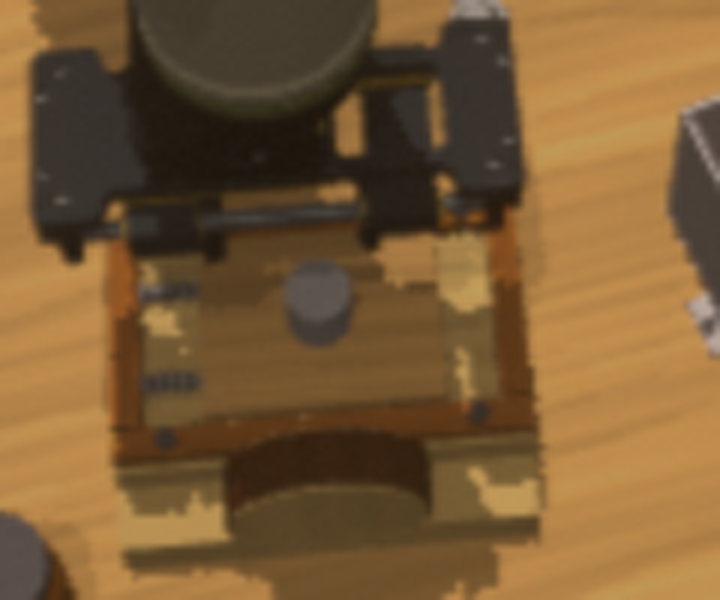

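Run:
```python
from h import *
im=cv2.imread("pics/j1.png"); cv2.imwrite("pics/j2.png",cv2.resize(im[170:240,215:320],None,fx=7,fy=7,interpolation=cv2.INTER_CUBIC))
for z in(.100,.102,.106,.110): print(z,wplane((267.5,213.5),z)[0][:2],plane("scene",(170+320/6,210+289/6),z)[0][:2])
# slide edges vs frame inner at row ~200
print(wplane([[203,190],[330,190]],.068), wplane([[160,190],[367,190]],.066))
```

```text
0.1 [ 0.62523828 -0.12742936] [ 0.62236519 -0.12551984]
0.102 [ 0.62450149 -0.127371  ] [ 0.62318972 -0.12561749]
0.106 [ 0.6230279  -0.12725429] [ 0.62483879 -0.12581278]
0.11 [ 0.62155431 -0.12713758] [ 0.62648785 -0.12600807]
[[ 0.60377148 -0.18245592  0.068     ]
 [ 0.62494491 -0.06820731  0.068     ]] [[ 0.59701765 -0.2219449   0.066     ]
 [ 0.63180112 -0.03425857  0.066     ]]
```

View pics/j2.png

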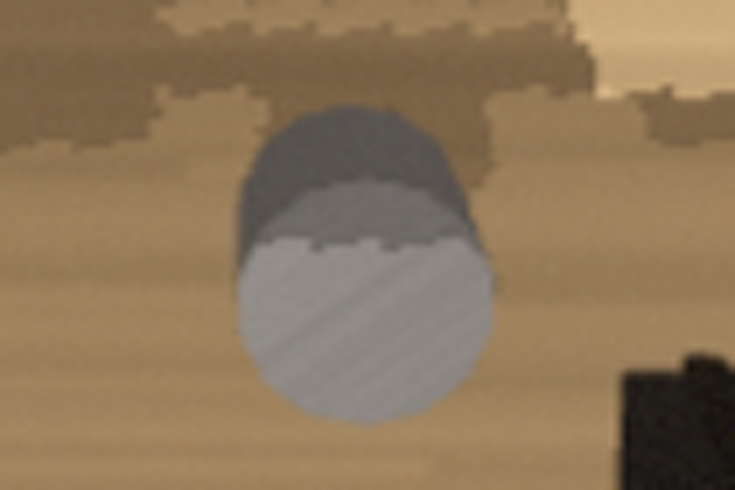

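The pin is standing in the slide with its head centre at (267,213). Triangulated, the head top is at about 0.102–0.104 m; fully seated would be 0.102 m. I'll confirm it's seated with a gentle press from the closed fingertips.

Run:
```python
from h import *
go([.6225,-.1275,.115],-10.5,0)
```

```text
t 14.68 dp units(30mm) [ 0.14  0.25 -1.51] rot units(5deg) [ 0.   -0.04 -0.  ]
```

Request:
send_rows(
  commands=[
    [0.1,0.1,0,0,0,0,1],
    [0.05,0.1,0,0,0,0,1],
    [0,0,0,0,0,0,1],
    [0,0,0,0,0,0,1],
    [0,0,0,0,0,0,1],
    [0,0,0,0,0,0,1],
    [0,0,0,0,0,0,1],
  ],
  grip_force=20,
)

```text
time: 15.27
ee_pos: [0.6226, -0.129, 0.1591]
eef_rot: [0.092, 0.996, -0.0, -0.002]
ft_force: [0.8, -0.5, -1.0]
width: 0.0177
```

Run:
```python
from h import *
st();go([.6225,-.1275,.115],-10.5,0)
```

```text
t 15.27 pos [ 0.6226 -0.129   0.1591] az -10.5 tilt 0.3 zax [-0.005 -0.001 -1.   ] F [ 0.8 -0.5 -1. ] w 0.0177 q [ 0.79  0.57 -0.93  1.47  0.46  1.34  1.22]
t 15.27 dp units(30mm) [-0.    0.05 -1.47] rot units(5deg) [ 0.01 -0.06  0.  ]
```

Request:
send_rows(
  commands=[
    [-0.05,0,-0.5,0,0,0,1],
    [-0.03,0,-0.5,0,0,0,1],
    [0,0,-0.4,0,0,0,1],
    [0,0,-0.2,0,0,0,1],
    [0,0,-0.1,0,0,0,1],
  ],
)

```text
time: 15.68
ee_pos: [0.6202, -0.1293, 0.106]
eef_rot: [0.092, 0.996, -0.001, -0.002]
ft_force: [-0.1, -0.3, 0.5]
width: 0.0004
```

Run:
```python
from h import *
st()
```

```text
t 15.68 pos [ 0.6202 -0.1293  0.106 ] az -10.5 tilt 0.3 zax [-0.004 -0.001 -1.   ] F [-0.1 -0.3  0.5] w 0.0004 q [ 0.78  0.61 -0.9   1.53  0.49  1.25  1.2 ]
```

Request:
send_rows(
  commands=[
    [0,0,-0.1,0,0,0,1],
    [0,0,-0.1,0,0,0,1],
  ],
)

```text
time: 15.85
ee_pos: [0.6207, -0.13, 0.1021]
eef_rot: [0.092, 0.996, -0.001, -0.002]
ft_force: [-15.6, -2.1, 43.8]
width: 0.0004
```

Run:
```python
from h import *
st()
```

```text
t 15.85 pos [ 0.6207 -0.13    0.1021] az -10.6 tilt 0.3 zax [-0.004 -0.002 -1.   ] F [-15.6  -2.1  43.8] w 0.0004 q [ 0.78  0.61 -0.9   1.54  0.5   1.24  1.19]
```

The head stops firmly at 0.102 m, so it's fully seated. I'll retreat clear and check everything.

Request:
send_rows(
  commands=[
    [0,0,0.3,0,0,0,1],
    [0,0,0.8,0,0,0,1],
    [0,0,0.9,0,0,0,1],
    [0,0,0.9,0,0,0,1],
    [-0.3,0,0.9,0,0,0,1],
    [-0.6,0,0.8,0,0,0,1],
    [-0.8,0,0.3,0,0,0,1],
    [-0.8,0,0,0,0,0,1],
    [-0.6,0,0,0,0,0,1],
    [0,0,0,0,0,0,1],
  ],
)

```text
time: 16.68
ee_pos: [0.5265, -0.1274, 0.2607]
eef_rot: [0.091, 0.996, -0.002, 0.001]
ft_force: [-0.0, 0.5, 0.4]
width: 0.0006
```

Run:
```python
from h import *
st(); cv2.imwrite("pics/k_s.png",r.camera("scene")); cv2.imwrite("pics/k_t.png",r.camera("top"));
im=cv2.imread("pics/k_s.png"); cv2.imwrite("pics/k_c.png",cv2.resize(im[210:310,170:290],None,fx=6,fy=6,interpolation=cv2.INTER_CUBIC))
```

```text
t 16.68 pos [ 0.5265 -0.1274  0.2607] az -10.4 tilt 0.2 zax [ 0.002 -0.003 -1.   ] F [-0.   0.5  0.4] w 0.0006 q [ 1.04  0.27 -1.04  1.59  0.24  1.42  1.37]
```

View pics/k_s.png

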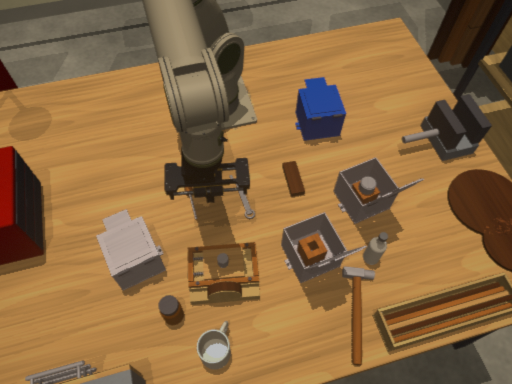

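View pics/k_t.png

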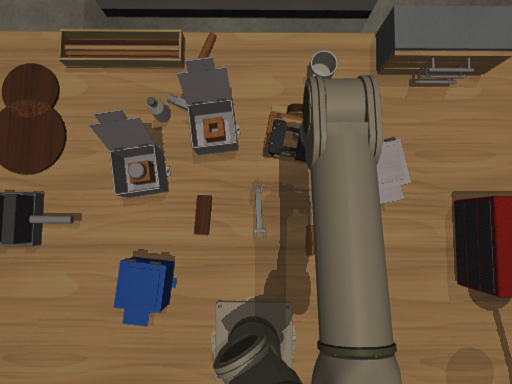

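View pics/k_c.png

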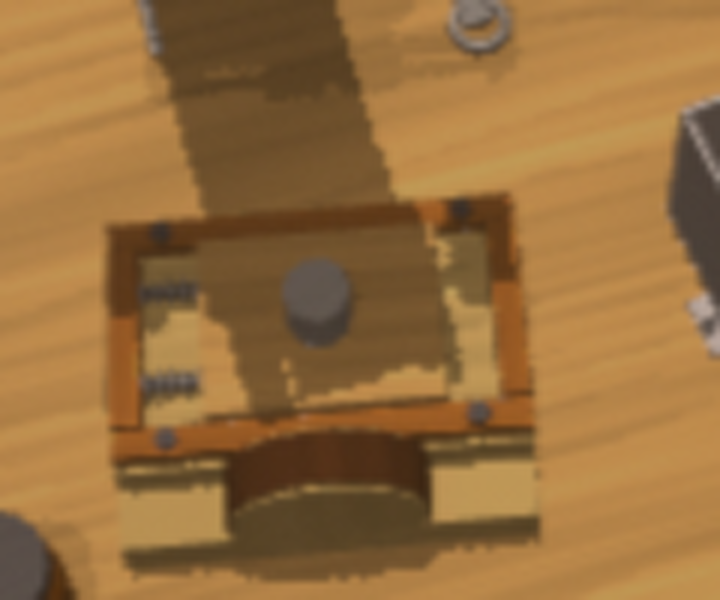

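Run:
```python
from bench import r
print(r.read_state()["time"], r.close_job())
```

```text
the job is handed in; nothing more can be done
16.7833 None
```

The taper pin is driven down through the slide into the base hole with its head on the slide, and I handed the job in at 16.8 s of the 72 s allowed.

- **Tins:** I opened the left tin first and found the 48 mm knob, which I left there. The middle tin held the pin. I did not touch the third tin or the blue look-alike.
- **Pin:** A gentle press with the closed fingertips met firm resistance at 0.102 m, which is exactly the height of a fully seated head (68 + 34 mm).
- **Slide:** It has been pulled back from +9 mm and stayed put after I let go. Measured from the frame edges, 2–3 mm remains, give or take 1–2 mm. That is about the 2 mm of play a 23 mm shank has in 25 mm holes.
- **Bystanders:** In the last pictures the spanner, offcut, screwdriver, glue bottle and jar look unmoved. The arm hid part of the screwdriver in the top view.

**Contacts and disagreements:**
- **Unplanned contact:** Early on, the gripper leaned on something with about 17 N, probably the vise handle, and I backed off at once. Nothing visible moved.
- **Highest wrist force:** I saw about 47 N, from the fingertips pressing on the pin's head.
- **Camera disagreement:** The top camera put the form about 5 mm off the wrist camera in y, so I relied on the wrist camera.

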